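Take the spent bayonet filters out of the spectrometer's gas manifold

ROBOT

A 6-joint arm with a two-finger parallel gripper is mounted at the origin on the work surface. World frame = base frame: x ahead of the robot, y to its left, z up, the work surface at z = 0. Lengths are in mm, angles in rad, forces in N, time in s.
With the tool pointing down it reaches from about 250 to 775 mm from the base axis. Payload 4 kg.
Tool frame: the origin (TCP) lies between the finger pads; the fingertips stand 25 mm ahead of it and the grasp point (between the pads) lies 6 mm ahead of it; z points along the fingers, y is the line along which they close (so a half turn about z gives the same grasp; the last joint's range is limited). The gripper opens to 94 mm and grips with 3 to 60 N. Pads are 16 mm wide; open, the fingers measure 119 mm over their backs; the gripper's body (75 mm by 177 mm) begins 78 mm behind the grasp point.
Start: joints at [-1.41, 0.087, 1.371, -0, 1.684, -0.103], TCP at [143.409, -530.991, 230.506] pointing down, gripper open.
Joint ranges: [-3.1, 3.1], [-0.76, 2.03], [0.27, 2.55], [-1.08, 4.22], [0.17, 2.65], [-2.57, 2.57]. Speed limits (rad/s): [2.79, 2.79, 3.14, 3.14, 3.14, 3.14].

INTERFACE

Orientations are given as a 3x3 rotation matrix whose columns are the frame's x, y, z axes.
In Python, from bench import env, camera, order gives the robot as it stands.
- The arm moves only by the shell command python3 -m handwheel 'ROWS' [FORCE]. ROWS is JSON, a list of rows, each an object with "claw": the closure, from 0 (fully open) to 1 (shut); "dp": the shift along the tool's x, y, z scaled (see below), a list of three; "spin": the turn about the tool's z scaled (see below). In form: [{"claw": claw, "dp": [tx, ty, tz], "spin": spin}, ...]. A call has 1 to 10 rows; each row is the pose to reach, as a shift and turn from the pose commanded when the call began, along the tool's axes at that moment; what a row does not reach only later rows make up. The controller multiplies each number of a shift by 100 mm and each number of a turn by 90 degrees. A row lasts 1/8 s, in which the tool goes at most 62.5 mm and 10.7 degrees, less where a joint would pass 70% of its speed; a pose out of reach is approached as far as the arm can. A call with a number of a shift or a turn outside -1 to 1 is refused whole. A call with a gripper value outside its range is refused whole. The fingers move at their own pace and stop on an object; FORCE is the grip in N (left out, the last holds). Time passes only in rows, so rows that repeat a pose let the fingers close. It gives the time, the measured TCP pose, the force, the opening and the grip force at its end, in the units of the state.
- env.read_state(): the state, without advancing time (a new reading comes with each control period).
- camera(name): name is "scene" or "top" or "wrist"; returns a dict with "color" (384x512x3 uint8, blue, green, red), "K" (3x3 intrinsics, pixels), "R" (3x3) and "t" (3): a world point X has camera coordinates R X + t. Camera axes: x right, y down, z forward; pixel columns grow to the right and rows downward; lengths in mm; the calibration is good to about 2 mm. The wrist camera is an equidistant fisheye: a pixel r from the principal point sees the ray r / f radians off the axis. A picture is of the moment at which its call begins. There is no depth.
- order.job_done(): hands the job in; it is judged then, once.
The state is a dict: "time": time; "joints": joint angles; "qd": joint speeds; "joint_torque": joint torques, N m; "tool_pos": TCP position; "tool_rot": TCP orientation; "force": force on the tool from outside, world axes, zero at the start; "ft_torque": the same for the moment, N m; "opening": opening from 0.0 (shut) to 1.0 (fully open); "finger_force": force on a finger pad.
Only numpy, scipy, OpenCV 4.12 (cv2) and the standard library are available. Lean on these libraries where they do the work, as an engineer would, in place of code of your own. Each camera call takes 0.05 s, during which the arm holds its last target. There are 200 camera calls.

TASK

Take the spent gas filters out of the manifold: first turn the gas flow dial back to the thick standby mark, then swing the clear guard right away from the ports. Unlock every filter cartridge that is there by turning it anticlockwise to its stop, lift it out and stand it upright in the shallow grey tray; when all are in the tray, swing the guard fully shut over the ports again, leaving the dial on standby and the other things on the bench where they are.

Things in the scene. Friction and masses are not known exactly. Their poses are not given: they have to be found in the camera images.
- manifold: Fixed grey block, 176 x 176 x 20 mm high, on the bench with four round bayonet ports in a square of 90 mm pitch. Origin: centre of its underside; z up. Each port is an aluminium rim (inner radius 19, outer 29 mm, top 34 mm above the bench) with gaps on the block's +x and -x sides, shown by short black marks.
- port1 (a point): Centre of the floor of port 1, 20 mm above the bench, on the port's axis; its x axis points through the gaps of the rim. A filter turned anticlockwise to its stop has its bar and lugs in line with the gaps and lifts straight out; it is clear of the rim 14 mm up.
- port2 (a point): Centre of the floor of port 2, 20 mm above the bench, on the port's axis; its x axis points through the gaps of the rim. A filter turned anticlockwise to its stop has its bar and lugs in line with the gaps and lifts straight out; it is clear of the rim 14 mm up.
- port3 (a point): Centre of the floor of port 3, 20 mm above the bench, on the port's axis; its x axis points through the gaps of the rim. A filter turned anticlockwise to its stop has its bar and lugs in line with the gaps and lifts straight out; it is clear of the rim 14 mm up.
- port4 (a point): Centre of the floor of port 4, 20 mm above the bench, on the port's axis; its x axis points through the gaps of the rim. A filter turned anticlockwise to its stop has its bar and lugs in line with the gaps and lifts straight out; it is clear of the rim 14 mm up.
- filter1: White bayonet filter, 46 mm across, 62 mm high, about 120 g; origin: centre of underside, z up. Black grip bar on top, 36 mm long (along its x), 12 thick, from 40 to 62 mm up. Two lugs at its foot along +x and -x (radius 23 mm, 10 wide, 5 high). Starts locked, lugs under the rim, bar 45 to 70 deg clockwise (from above) of the gaps; free within 12 deg of the gaps. May be absent (None).
- filter2: White bayonet filter, 46 mm across, 62 mm high, about 120 g; origin: centre of underside, z up. Black grip bar on top, 36 mm long (along its x), 12 thick, from 40 to 62 mm up. Two lugs at its foot along +x and -x (radius 23 mm, 10 wide, 5 high). Starts locked, lugs under the rim, bar 45 to 70 deg clockwise (from above) of the gaps; free within 12 deg of the gaps. May be absent (None).
- filter3: White bayonet filter, 46 mm across, 62 mm high, about 120 g; origin: centre of underside, z up. Black grip bar on top, 36 mm long (along its x), 12 thick, from 40 to 62 mm up. Two lugs at its foot along +x and -x (radius 23 mm, 10 wide, 5 high). Starts locked, lugs under the rim, bar 45 to 70 deg clockwise (from above) of the gaps; free within 12 deg of the gaps. May be absent (None).
- filter4: White bayonet filter, 46 mm across, 62 mm high, about 120 g; origin: centre of underside, z up. Black grip bar on top, 36 mm long (along its x), 12 thick, from 40 to 62 mm up. Two lugs at its foot along +x and -x (radius 23 mm, 10 wide, 5 high). Starts locked, lugs under the rim, bar 45 to 70 deg clockwise (from above) of the gaps; free within 12 deg of the gaps. May be absent (None).
- guard (a joint): Swing guard over the ports: a clear square plate with a steel frame, 124 mm square, top 99 mm above the bench, on an upright pivot. 0 rad: shut, over all four ports; grows clockwise seen from above as it swings away over the far side; stop at 2.3 rad. It stays where it is left.
- guard_knob (a point): Centre of the top of the black upright round knob in the middle of the guard plate: 22 mm in diameter, 40 mm high (top 139 mm above the bench). It is 141 mm from the pivot and moves with the guard.
- guard_pivot (a point): On the vertical pivot axis of the guard, 90 mm above the bench.
- dial (a joint): Gas flow dial: 0 rad when its white pointer is on the thick standby mark; grows clockwise seen from above. Range -2.6 to 2.6 rad, stays where it is left.
- dial_axis (a point): On the dial's vertical turning axis at the top of its grip bar, 62 mm above the bench. The bar is black, 44 mm long, 12 mm thick, 24 mm high above a round skirt; a white line on one end of its top is the pointer. The bar lies along the pointer. The dial sits on a white box 84 x 84 x 30 mm.
- standby_mark (a point): The thick, long black mark of the scale on the dial box, 34 mm from the dial's axis; the other marks are thin and 30 degrees apart.
- tray: Loose open grey plastic tray, 150 x 150 mm, 30 mm high, walls and floor 4-5 mm thick. Origin: centre of its underside, z up. About 0.7 kg.
- beaker: Bystander: glass beaker, 60 mm wide, 75 mm high. Origin at its underside or middle. Leave alone.
- reagent: Bystander: amber bottle, 60 mm wide, 130 mm high. Origin at its underside or middle. Leave alone.
- wrench: Bystander: wrench, 150 mm long, lying flat. Origin at its underside or middle. Leave alone.
- oring: Bystander: rubber ring, 44 mm across, 6 mm thick, lying flat. Origin at its underside or middle. Leave alone.
- dish: Bystander: glass dish, 80 mm across, 18 mm high. Origin at its underside or middle. Leave alone.
- jar: Bystander: small white jar, 50 mm wide, 60 mm high. Origin at its underside or middle. Leave alone.
- carton: Bystander: cardboard carton, 90 x 60 x 45 mm. Origin at its underside or middle. Leave alone.
Things that resemble listed ones, but are neither listed nor needed, are in the scene too. Leave any red or turquoise look-alike of the part that bears dial alone. Several things have the shape of the tray; the one meant has the colours described above.

How it is judged:
By the outcome, as a careful person would: the job done as asked, in the order asked, and still so for the second after the job is handed in, with the robot touching nothing.
Of filter1, filter2, filter3, filter4 only 2 to 4 are there at a start; the rules pass over those that are not, and their reading is None.
At some moment in a run one of tray may be knocked a few centimetres aside while the robot is not near it.
Once in a run the grip may slacken for a moment while it holds something.
It also fails if it takes over 210 s, if anything falls off the work surface, if the arm or the gripper's body presses on something with over 40 N, if the wrist force passes 120 N, or if a joint passes its speed limit or range.

## Working session

There is one attempt and no reset: what is moved stays moved. The work goes in short steps, Python scripts to look and compute and a shell command to move; the robot and the scene stay as the last step left them, time stands still between calls to the robot, and variables do not carry over. Pictures are saved under pics/ and viewed, at most 14 in all, crops included, and the job is handed in when it is done.

```bash
ls; mkdir -p pics
python3 - <<'E'
from bench import env,camera
import cv2,numpy as np
for n in ("top","scene"):
    c=camera(n); cv2.imwrite(f"pics/{n}0.png",cv2.resize(c["color"],(800,600),interpolation=cv2.INTER_CUBIC)); np.savez(f"{n}0.npz",**c)
    print(n,c["K"].round(1).tolist(),c["R"].round(3).tolist(),c["t"].round(1).tolist())
s=env.read_state();print(s["time"],np.round(s["tool_pos"],1),np.round(s["tool_rot"],3).tolist(),s["opening"])
E
```

```text
pics
top [[362.7, 0.0, 256.7], [0.0, 362.7, 188.7], [0.0, 0.0, 1.0]] [[-0.101, -0.995, -0.006], [-0.974, 0.1, -0.205], [0.204, -0.015, -0.979]] [67.5, 475.7, 1279.0]
scene [[352.0, 0.0, 253.3], [0.0, 352.0, 189.0], [0.0, 0.0, 1.0]] [[-0.65, 0.76, -0.001], [0.449, 0.383, -0.808], [-0.614, -0.525, -0.59]] [260.4, -124.9, 1453.3]
0.1 [ 143.3 -530.5  229.4] [[0.965, 0.261, -0.0], [0.261, -0.965, 0.002], [0.0, -0.002, -1.0]] 0.9999366671207117
```

View pics/top0.png

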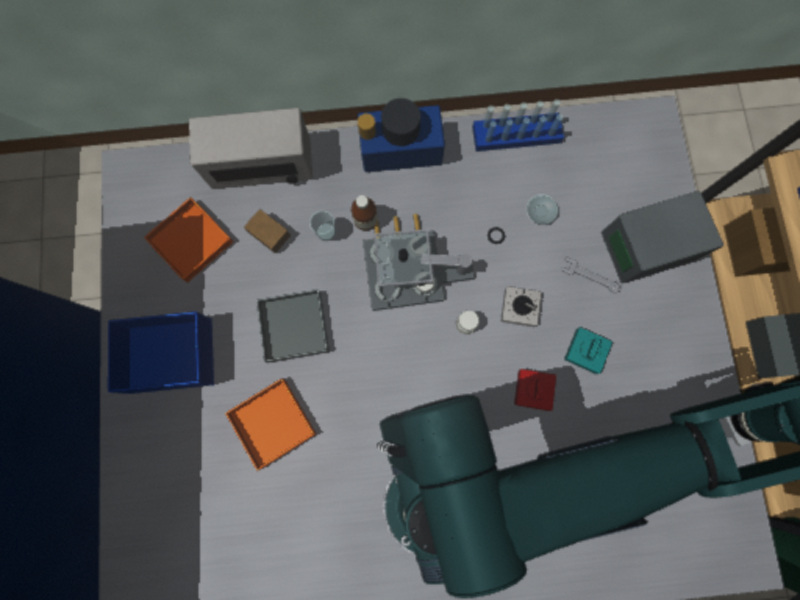

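View pics/scene0.png

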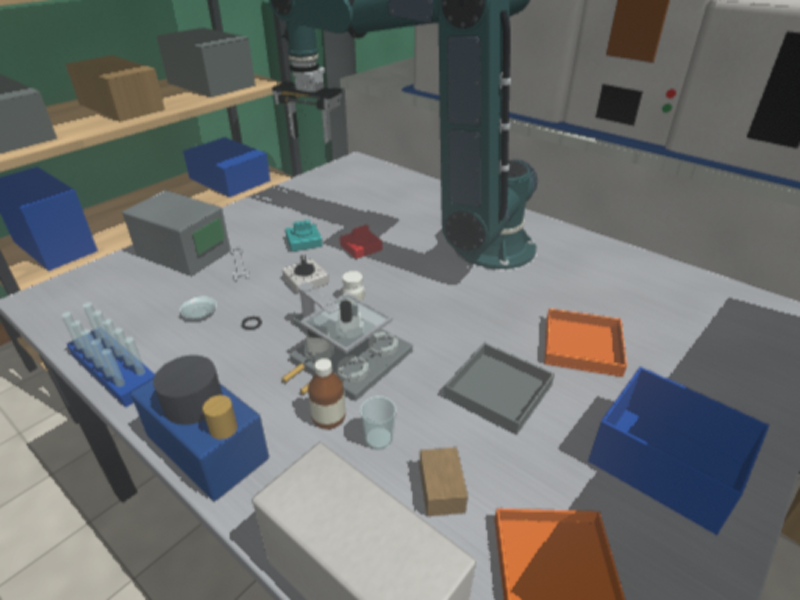

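The scene shows:
- **Dial:** the white box at top (522,306). Its look-alikes are the red box (536,390) and the turquoise box (589,350). I choose the white one.
- **Tray:** the grey one at (294,326). The trays at (190,240) and (270,424) are orange, and the bin at (158,352) is blue. I choose the grey one.
- **Guard:** the manifold is at (405,270), the guard knob at (403,256) and the pivot near (470,265).

Next I take close crops and first measurements.

```bash
cat > h.py <<'E'
import numpy as np,cv2,math
from bench import env,camera
def ray(c,u,v,fish=False):
    K,R,t=np.array(c["K"]),np.array(c["R"]),np.array(c["t"])
    x=(u-K[0,2])/K[0,0];y=(v-K[1,2])/K[1,1]
    if fish:
        r=math.hypot(x,y);k=math.sin(r)/r if r>1e-9 else 1;d=np.array([x*k,y*k,math.cos(r)])
    else: d=np.array([x,y,1.])
    return -R.T@t,R.T@d
def onplane(c,u,v,z,fish=False):
    o,d=ray(c,u,v,fish);return o+d*(z-o[2])/d[2]
def proj(c,X,fish=False):
    K,R,t=np.array(c["K"]),np.array(c["R"]),np.array(c["t"]);p=R@np.asarray(X,float)+t
    if fish:
        h=math.hypot(p[0],p[1]);th=math.atan2(h,p[2]);q=p[:2]/max(h,1e-9)*th
    else: q=p[:2]/p[2]
    return q*[K[0,0],K[1,1]]+[K[0,2],K[1,2]]
def two(c1,p1,c2,p2,f1=False,f2=False):
    o1,d1=ray(c1,*p1,f1);o2,d2=ray(c2,*p2,f2)
    s=np.linalg.lstsq(np.c_[d1,-d2],o2-o1,rcond=None)[0];a,b=o1+s[0]*d1,o2+s[1]*d2
    return (a+b)/2,np.linalg.norm(a-b)
def state():
    s=env.read_state();R=np.array(s["tool_rot"]);print("t",round(s["time"],2),"pos",np.round(s["tool_pos"],1),"yaw_x",round(math.degrees(math.atan2(R[1,0],R[0,0])),1),"tilt",round(R[2,2],4),"open",round(s["opening"],3),"q6",round(s["joints"][5],2));return s,R
def go(x,y,z,ydir=None):
    "dp and spin to a target TCP; ydir: world angle (deg) of closing line"
    s,R=state();d=R.T@(np.array([x,y,z])-s["tool_pos"])/100
    sp=0
    if ydir is not None:
        cur=math.degrees(math.atan2(R[1,1],R[0,1]));a=(ydir-cur+90)%180-90  # ccw world
        sp=-a/90
        print("ccw turn",round(a,1),"joint6 now",s["joints"][5])
    print("dp",d.round(3),"spin",round(sp,3))
E
python3 - <<'E'
from h import *
c=dict(np.load("top0.npz"));s=dict(np.load("scene0.npz"));k=.64
for n,p,z in [("dial",(522,306),62),("tray",(294,326),0),("man",(405,270),20),("pivot",(470,265),99),("knob",(403,254),139),("box c",(522,306),30)]:
    print(n,onplane(c,p[0]*k,p[1]*k,z).round(0))
print("knob",two(c,(403*k,251*k),s,(346*k,303*k)),"dial",two(c,(522*k,304*k),s,(304*k,262*k)))
a=cv2.resize(c["color"][125:215,225:315],(540,540),interpolation=cv2.INTER_CUBIC)
b=cv2.resize(c["color"][170:220,310:360],(260,260),interpolation=cv2.INTER_CUBIC)
e=cv2.resize(s["color"][165:195,180:210],(260,260),interpolation=cv2.INTER_CUBIC)
cv2.imwrite("pics/crop1.png",np.hstack([a,np.vstack([b,e,np.zeros((20,260,3),np.uint8)])]))
E
```

```text
dial [ 422. -256.   62.]
tray [440. 282.   0.]
man [546.   2.  20.]
pivot [ 523. -144.   99.]
knob [553.   6. 139.]
box c [ 428. -264.   30.]
knob (array([557.09537401,   7.83707375, 141.32596913]), np.float64(5.664751825224031)) dial (array([ 428.57539335, -258.85477226,   57.301789  ]), np.float64(1.9024584454306022))
```

View pics/crop1.png

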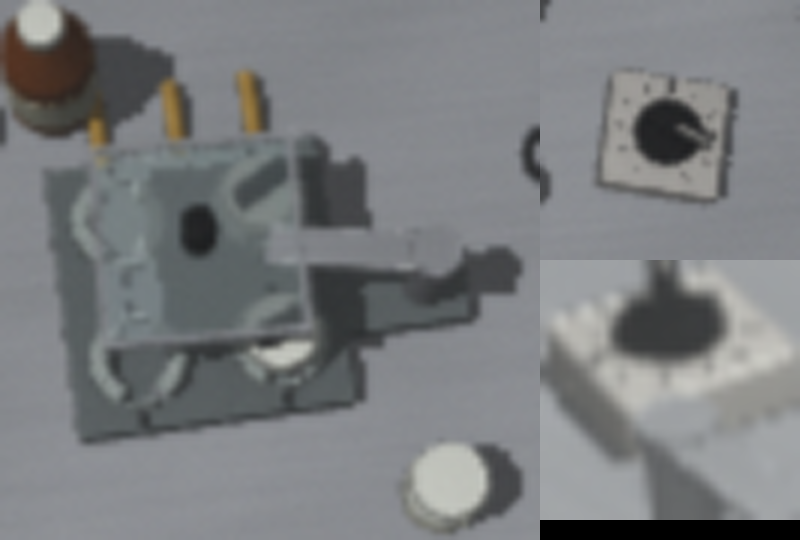

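The crop shows the white dial box. Its pointer is at crop (712,135), pointing about -y. The thick mark is at (672,85), towards +x, so the dial has to turn roughly 95° anticlockwise. Filters show in the right-hand ports, partly under the guard. I'll move above the dial now.

```bash
m="python3 -m handwheel"
python3 -m handwheel '[{"claw":0,"dp":[0.86,-0.47,0],"spin":0},{"claw":0,"dp":[0.86,-0.47,0],"spin":0}]' 20
python3 -m handwheel '[{"claw":0,"dp":[0.86,-0.47,0],"spin":0},{"claw":0,"dp":[0.86,-0.47,0],"spin":0}]'
python3 -m handwheel '[{"claw":0,"dp":[0.86,-0.47,0],"spin":0},{"claw":0,"dp":[0.86,-0.47,0],"spin":0}]'
python3 -m handwheel '[{"claw":0,"dp":[0.8,-0.47,0],"spin":0},{"claw":0,"dp":[0.86,-0.47,0],"spin":0},{"claw":0,"dp":[0.86,-0.47,0],"spin":0},{"claw":0,"dp":[0.86,-0.47,0],"spin":0},{"claw":0,"dp":[0.86,-0.47,0],"spin":0}]'
python3 - <<'E'
from h import *
state()
c=camera("wrist");np.savez("w1.npz",**c);cv2.imwrite("pics/w1.png",cv2.resize(c["color"],(800,600)))
print(c["K"].round(1).tolist(),(-c["R"].T@c["t"]).round(1))
for p in [(426,-259,62),(550,5,20),(557,8,139),(440,282,0)]: print(p,proj(c,p,True)/.64)
E
```

```text
time: 0.35
tool_pos: [215.1, -461.6, 229.8]
tool_rot: [[0.965, 0.261, 0.0], [0.261, -0.965, 0.002], [0.001, -0.001, -1.0]]
force: [-0.0, -0.4, -0.0]
opening: 1.0
finger_force: 0.0
time: 0.6
tool_pos: [286.3, -393.4, 230.1]
tool_rot: [[0.965, 0.262, 0.0], [0.262, -0.965, 0.001], [0.0, -0.001, -1.0]]
force: [-0.0, 0.3, -0.4]
opening: 0.999
finger_force: 0.0
time: 0.85
tool_pos: [357.0, -325.5, 230.0]
tool_rot: [[0.965, 0.263, -0.0], [0.263, -0.965, 0.001], [0.0, -0.001, -1.0]]
force: [0.1, -0.4, 0.2]
opening: 1.004
finger_force: 0.0
time: 1.48
tool_pos: [425.6, -260.7, 230.3]
tool_rot: [[0.966, 0.259, -0.001], [0.259, -0.966, -0.0], [-0.001, 0.0, -1.0]]
force: [-0.1, -0.7, 0.3]
opening: 1.002
finger_force: 0.0
t 1.48 pos [ 425.6 -260.7  230.3] yaw_x 15.0 tilt -1.0 open 1.002 q6 0.65
[[297.3, 0.0, 258.5], [0.0, 297.3, 189.5], [0.0, 0.0, 1.0]] [ 504.  -238.6  384.6]
(426, -259, 62) [403.28295118 275.91748141]
(550, 5, 20) [144.23610725  55.60653701]
(557, 8, 139) [57.28058553 17.72656721]
(440, 282, 0) [-37.89683085 143.43274545]
```

View pics/w1.png

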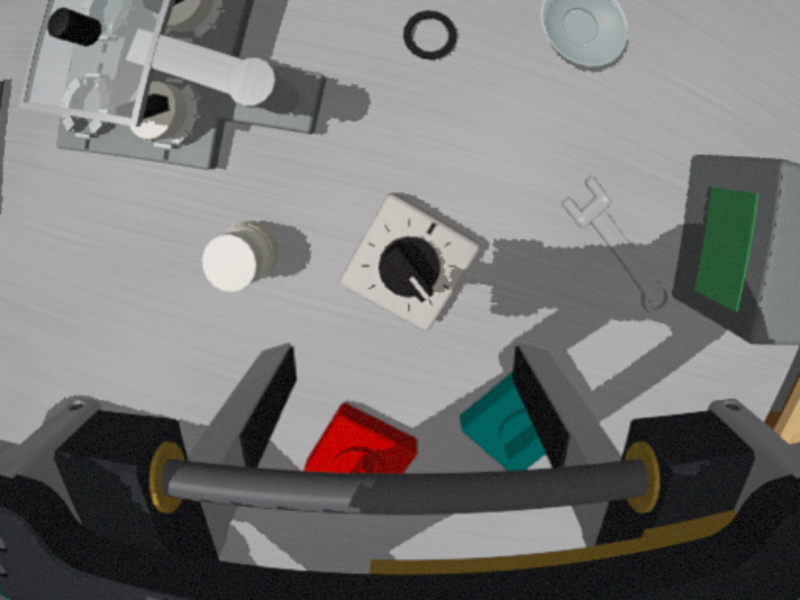

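The wrist view shows the dial box with corners near (392,195), (482,243), (430,328) and (342,280). The thick mark is at (432,228) and the white pointer tip at (428,299). The pivot cap is at (252,82) and the knob at (75,27). One filter with its black bar is at (157,107), and the port at (85,108) looks empty.

Run:
```python
from h import *
c=dict(np.load("w1.npz"))
W=lambda u,v,z:onplane(c,u*.64,v*.64,z,True)
g=cv2.cvtColor(c["color"],cv2.COLOR_BGR2GRAY);hsv=cv2.cvtColor(c["color"],cv2.COLOR_BGR2HSV)
C=[W(*p,30) for p in [(392,195),(482,243),(430,328),(342,280)]]
ctr=np.mean(C,0);print("box ctr",ctr.round(1),"sides",[round(np.linalg.norm(C[i]-C[i-1]),1) for i in range(4)])
m=W(432,228,30);d=m-ctr;sb=math.degrees(math.atan2(d[1],d[0]));print("standby r",np.linalg.norm(d).round(1),"ang",round(sb,1))
p1,p2=W(411,277,62),W(428,299,62);d=p2-p1;print("pointer",p1.round(1),p2.round(1),math.degrees(math.atan2(d[1],d[0])),"tip from ctr",(p2-ctr).round(1),"ang",math.degrees(math.atan2(*(p2-ctr)[1::-1])))
print("pivot",W(252,82,99).round(1),"knob",W(66,25,139).round(1))
a=ctr.copy()
go(a[0],a[1],56)
cv2.imwrite("pics/w1c.png",cv2.resize(c["color"][118:218,210:330],(800,667)[:1]+(600,),interpolation=cv2.INTER_CUBIC))
```

```text
box ctr [ 430.4 -264.5   30. ] sides [np.float64(77.9), np.float64(79.1), np.float64(80.8), np.float64(81.1)]
standby r 31.4 ang -14.7
pointer [ 426.7 -264.5   62. ] [ 414.  -280.8   62. ] -127.94542526377636 tip from ctr [-16.4 -16.3  32. ] ang -135.22394991481897
pivot [ 532.2 -132.9   99. ] knob [551.9  -2.6 139. ]
t 1.52 pos [ 425.7 -260.7  230.4] yaw_x 15.0 tilt -1.0 open 0.999 q6 0.65
dp [0.037 0.049 1.744] spin 0
```

View pics/w1c.png

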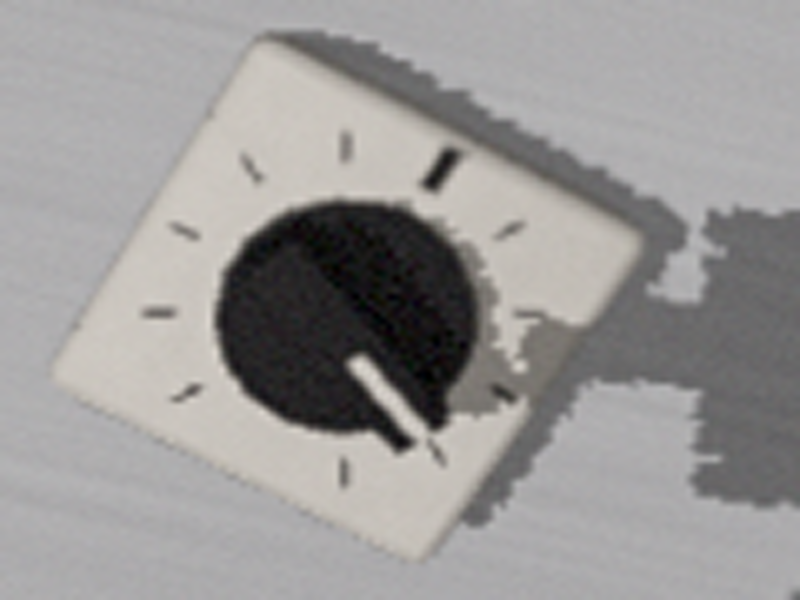

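The crop shows the thick mark at (442,168) and the pointer line from (357,360) to (425,437). Opposite scale marks put the axis near (344,310).

Run:
```python
from h import *
c=dict(np.load("w1.npz"))
W=lambda u,v,z:onplane(c,u/6.6667+210-.4,v/6+118-.4,z,True)
A=lambda d:round(math.degrees(math.atan2(d[1],d[0])),1)
P=[(442,168),(345,145),(252,168),(185,230),(158,312),(186,392),(343,472),(437,452),(503,392),(530,314),(510,230)]
X=np.array([W(*p,30)[:2] for p in P])
# circle fit
M=np.c_[2*X,np.ones(len(X))];s=np.linalg.lstsq(M,(X**2).sum(1),rcond=None)[0];ctr=s[:2];print("axis",ctr.round(1),"r",math.sqrt(s[2]+ctr@ctr))
for p,x in zip(P,X): print(p,A(x-ctr),np.linalg.norm(x-ctr).round(1))
a,b=W(357,360,62)[:2],W(425,437,62)[:2];print("ptr",a,b,A(b-a),A(b-ctr),A(a-ctr),np.linalg.norm(b-ctr))
go(*ctr,56,A(b-a)+90)
```

```text
axis [ 427.8 -262.7] r 34.165812974408624
(442, 168) -15.3 34.3
(345, 145) 15.3 34.2
(252, 168) 44.8 34.1
(185, 230) 74.8 33.8
(158, 312) 105.0 34.5
(186, 392) 134.7 34.1
(343, 472) -165.7 34.2
(437, 452) -135.0 34.5
(503, 392) -104.9 33.8
(530, 314) -75.6 33.9
(510, 230) -45.2 34.4
ptr [ 426.33675729 -264.75941337] [ 414.86902293 -279.88010764] -127.2 -127.1 -126.1 21.54010198452225
t 1.52 pos [ 425.7 -260.7  230.4] yaw_x 15.0 tilt -1.0 open 0.999 q6 0.65
ccw turn 37.8 joint6 now 0.6460234725209129
dp [0.017 0.025 1.744] spin -0.42
```

```bash
python3 -m handwheel '[{"claw":0.5,"dp":[0.02,0.02,0.3],"spin":-0.1},{"claw":0.5,"dp":[0.02,0.02,0.6],"spin":-0.21},{"claw":0.5,"dp":[0.02,0.02,0.9],"spin":-0.32},{"claw":0.5,"dp":[0.02,0.02,0.9],"spin":-0.42},{"claw":0.5,"dp":[0.02,0.02,0.9],"spin":-0.42},{"claw":0.5,"dp":[0.02,0.02,0.9],"spin":-0.42}]' 20
python3 -c "
from h import *
go(427.8,-262.7,66.5,-37.2)"
```

```text
time: 2.28
tool_pos: [428.9, -261.9, 141.2]
tool_rot: [[0.606, 0.796, 0.001], [0.796, -0.606, -0.001], [-0.0, 0.001, -1.0]]
force: [0.1, -0.3, 0.8]
opening: 0.5
finger_force: 0.0
t 2.27 pos [ 428.9 -261.9  141.2] yaw_x 52.7 tilt -1.0 open 0.5 q6 -0.01
ccw turn 0.1 joint6 now -0.010472689554277607
dp [-0.013 -0.005  0.747] spin -0.001
```

```bash
python3 -m handwheel '[{"claw":0.5,"dp":[-0.01,0,0.35],"spin":0},{"claw":0.5,"dp":[-0.01,0,0.6],"spin":0},{"claw":0.5,"dp":[-0.01,0,0.745],"spin":0},{"claw":0.5,"dp":[-0.01,0,0.745],"spin":0},{"claw":1,"dp":[-0.01,0,0.745],"spin":0},{"claw":1,"dp":[-0.01,0,0.745],"spin":0},{"claw":1,"dp":[-0.01,0,0.745],"spin":0},{"claw":1,"dp":[-0.01,0,0.745],"spin":0}]' 25
```

```text
time: 3.28
tool_pos: [429.7, -263.1, 66.7]
tool_rot: [[0.603, 0.798, 0.004], [0.798, -0.603, -0.003], [0.0, 0.005, -1.0]]
force: [2.2, -1.3, -0.0]
opening: 0.129
finger_force: 25.0
```

```bash
python3 -m handwheel '[{"claw":1,"dp":[0,0,0],"spin":-0.1},{"claw":1,"dp":[0,0,0],"spin":-0.2},{"claw":1,"dp":[0,0,0],"spin":-0.3},{"claw":1,"dp":[0,0,0],"spin":-0.4},{"claw":1,"dp":[0,0,0],"spin":-0.5},{"claw":1,"dp":[0,0,0],"spin":-0.6},{"claw":1,"dp":[0,0,0],"spin":-0.6}]'
python3 -m handwheel '[{"claw":1,"dp":[0,0,0],"spin":-0.1},{"claw":1,"dp":[0,0,0],"spin":-0.2},{"claw":1,"dp":[0,0,0],"spin":-0.3},{"claw":1,"dp":[0,0,0],"spin":-0.4},{"claw":1,"dp":[0,0,0],"spin":-0.5},{"claw":1,"dp":[0,0,0],"spin":-0.6},{"claw":1,"dp":[0,0,0],"spin":-0.645},{"claw":1,"dp":[0,0,0],"spin":-0.645},{"claw":1,"dp":[0,0,0],"spin":-0.645}]'
python3 -c "
from h import *
go(427.8,-262.7,66.5,74.9)"
```

```text
time: 4.15
tool_pos: [429.5, -263.0, 66.7]
tool_rot: [[-0.289, 0.957, 0.003], [0.957, 0.289, -0.002], [-0.003, 0.002, -1.0]]
force: [3.2, -2.4, -0.7]
opening: 0.129
finger_force: 25.0
time: 5.28
tool_pos: [429.3, -263.1, 66.6]
tool_rot: [[-0.965, 0.263, 0.003], [0.263, 0.965, -0.003], [-0.003, -0.002, -1.0]]
force: [3.9, -4.2, -0.7]
opening: 0.126
finger_force: 25.0
t 5.28 pos [ 429.3 -263.1   66.6] yaw_x 164.8 tilt -1.0 open 0.126 q6 -1.97
ccw turn 0.1 joint6 now -1.9670435026704474
dp [0.016 0.    0.001] spin -0.001
```

Release, rise and look at the dial from the wrist.

```bash
python3 -m handwheel '[{"claw":0.6,"dp":[0,0,0],"spin":0},{"claw":0.6,"dp":[0,0,0],"spin":0},{"claw":0.6,"dp":[0,0,0],"spin":0},{"claw":0.6,"dp":[0,0,-0.4],"spin":0},{"claw":0.6,"dp":[0,0,-0.9],"spin":0},{"claw":0.6,"dp":[0,0,-0.9],"spin":0}]'
python3 -m handwheel '[{"claw":0.6,"dp":[0,0,-0.5],"spin":0.1},{"claw":0.6,"dp":[0,0,-0.8],"spin":0.2},{"claw":0.6,"dp":[0,0,-0.8],"spin":0.3},{"claw":0.6,"dp":[0,0,-0.8],"spin":0.4},{"claw":0.6,"dp":[0,0,-0.8],"spin":0.5},{"claw":0.6,"dp":[0,0,-0.8],"spin":0.6},{"claw":0.6,"dp":[0,0,-0.8],"spin":0.7},{"claw":0.6,"dp":[0,0,-0.8],"spin":0.8},{"claw":0.6,"dp":[0,0,-0.8],"spin":0.9},{"claw":0.6,"dp":[0,0,-0.8],"spin":0.9}]'
python3 - <<'E'
from h import *
state()
c=camera("wrist");np.savez("w2.npz",**c);cv2.imwrite("pics/w2.png",cv2.resize(c["color"],(800,600),interpolation=cv2.INTER_CUBIC))
print(proj(c,(427.8,-262.7,62),True)/.64)
E
```

```text
time: 6.02
tool_pos: [430.4, -263.5, 160.9]
tool_rot: [[-0.966, 0.26, 0.007], [0.26, 0.966, -0.006], [-0.009, -0.004, -1.0]]
force: [0.4, 1.0, -0.4]
opening: 0.402
finger_force: 0.0
time: 7.28
tool_pos: [427.8, -261.6, 234.5]
tool_rot: [[0.104, 0.995, -0.002], [0.995, -0.104, 0.002], [0.001, -0.002, -1.0]]
force: [0.3, -0.5, -0.1]
opening: 0.405
finger_force: 0.0
t 7.28 pos [ 427.8 -261.6  234.5] yaw_x 84.1 tilt -1.0 open 0.405 q6 -0.56
[407.20048705 280.44905465]
```

View pics/w2.png

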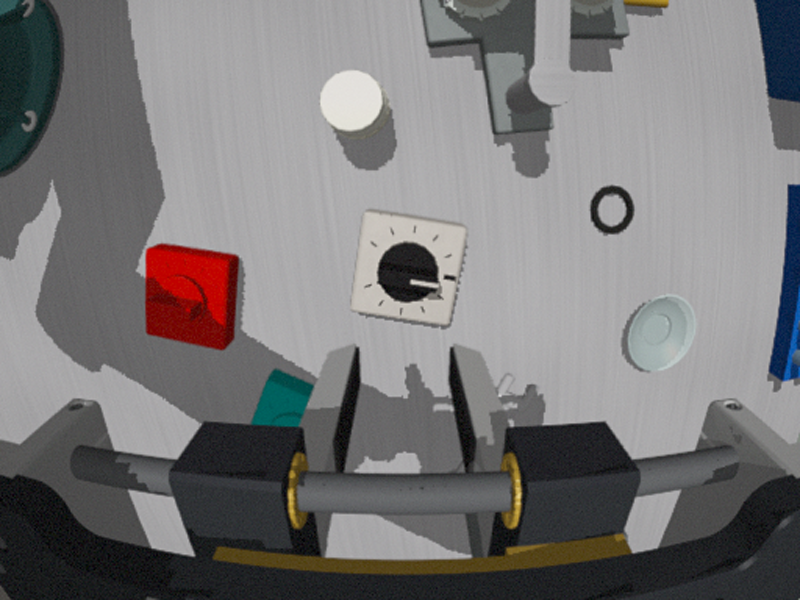

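The pointer (411,282)→(438,286) now lines up with the thick mark (450,277) to within parallax. The pivot cap is at (552,90). I check the numbers and go above the knob.

```bash
python3 - <<'E'
from h import *
a=dict(np.load("w1.npz"));c=dict(np.load("w2.npz"));k=.64
W=lambda u,v,z:onplane(c,u*k,v*k,z,True)
A=lambda d:round(math.degrees(math.atan2(d[1],d[0])),1)
ctr=np.array([427.8,-262.7]);print("mark",A(W(450,277,30)[:2]-ctr));
g=c["color"].astype(int).min(2)
# pointer: bright px within 20mm of axis at z62
u0,v0=proj(c,(427.8,-262.7,62),True);P=[(u,v) for v in range(int(v0)-16,int(v0)+17) for u in range(int(u0)-16,int(u0)+20) if g[v,u]>120 and np.linalg.norm(W(u/k,v/k,62)[:2]-ctr)<19]
Q=np.array([W(u/k,v/k,62)[:2] for u,v in P]);print(len(Q),Q.mean(0),"ptr ang",A(Q.mean(0)-ctr), "far",A(Q[np.linalg.norm(Q-ctr,axis=1)>15].mean(0)-ctr))
print("pivot tri",two(a,(252*k,82*k),c,(552*k,90*k),True,True))
E
python3 -m handwheel '[{"claw":0.3,"dp":[0.47,0.17,-0.1],"spin":0},{"claw":0.3,"dp":[0.94,0.33,-0.1],"spin":0}]'
python3 -m handwheel '[{"claw":0.3,"dp":[0.47,0.17,-0.1],"spin":0},{"claw":0.3,"dp":[0.94,0.33,-0.1],"spin":0}]'
python3 -m handwheel '[{"claw":0.3,"dp":[0.47,0.17,-0.1],"spin":0},{"claw":0.3,"dp":[0.94,0.33,-0.1],"spin":0},{"claw":0.3,"dp":[0.94,0.33,-0.1],"spin":0},{"claw":0.3,"dp":[0.94,0.33,-0.1],"spin":0},{"claw":0.3,"dp":[0.94,0.33,-0.1],"spin":0}]'
python3 - <<'E'
from h import *
state()
c=camera("wrist");np.savez("w3.npz",**c);cv2.imwrite("pics/w3.png",cv2.resize(c["color"],(800,600),interpolation=cv2.INTER_CUBIC))
print(proj(c,(557,8,139),True)/.64)
E
```

```text
mark -14.8
90 [ 430.93634165 -272.60632178] ptr ang -72.4 far -86.5
pivot tri (array([ 529.88799063, -138.43823677,  110.52357204]), np.float64(3.302166465073377))
time: 7.58
tool_pos: [471.5, -171.5, 246.2]
tool_rot: [[0.105, 0.994, 0.001], [0.994, -0.105, -0.0], [-0.0, 0.001, -1.0]]
force: [0.6, 0.8, 0.1]
opening: 0.581
finger_force: 0.0
time: 7.82
tool_pos: [514.4, -80.6, 256.4]
tool_rot: [[0.103, 0.995, 0.001], [0.995, -0.103, -0.0], [-0.0, 0.001, -1.0]]
force: [0.3, -1.6, -0.7]
opening: 0.699
finger_force: 0.0
time: 8.45
tool_pos: [556.0, 6.9, 265.8]
tool_rot: [[0.106, 0.994, -0.0], [0.994, -0.106, -0.0], [-0.0, -0.0, -1.0]]
force: [-0.2, -1.2, -0.3]
opening: 0.697
finger_force: 0.0
t 8.45 pos [556.    6.9 265.8] yaw_x 83.9 tilt -1.0 open 0.697 q6 0.02
[408.38246841 294.57740545]
```

View pics/w3.png

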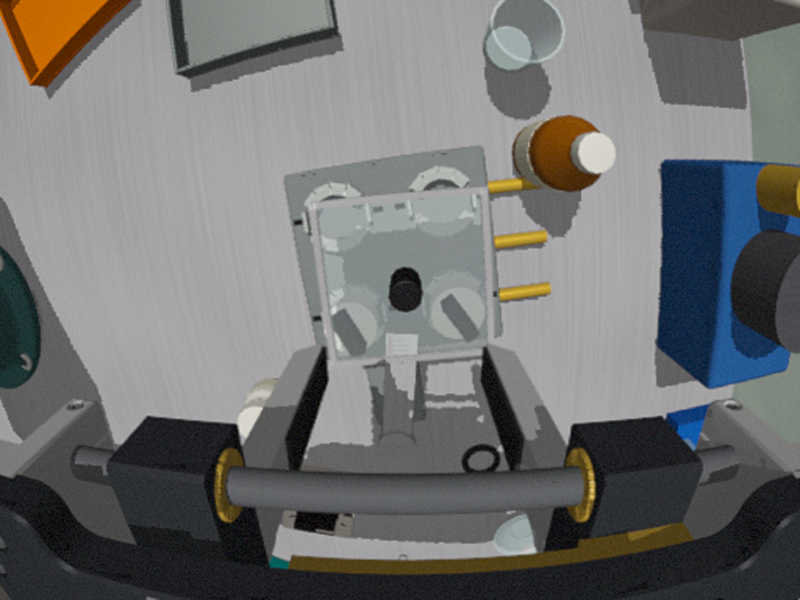

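The knob top is at (405,294), where it was predicted. There are two filters, at (354,328) and (458,316), and the ports at (336,215) and (441,190) are empty. The dial pointer angle was contaminated by bright edges, so I redo it with a component mask and compute the knob grasp.

Run:
```python
from h import *
a=dict(np.load("w1.npz"));c=dict(np.load("w2.npz"));d=dict(np.load("w3.npz"));k=.64
W=lambda c,u,v,z:onplane(c,u*k,v*k,z,True)
A=lambda d:round(math.degrees(math.atan2(d[1],d[0])),1)
p=W(c,411,282,62);q=W(c,438,286,62);print("manual ptr",A(q-p),p,q)
g=c["color"].min(2);n,l,st,ce=cv2.connectedComponentsWithStats((g>110).astype(np.uint8))
for i in range(n):
    if 5<st[i,4]<80 and np.hypot(ce[i,0]-425*k,ce[i,1]-284*k)<15:
        v,u=np.where(l==i);X=np.array([onplane(c,uu,vv,62,True)[:2] for uu,vv in zip(u,v)]);e=cv2.fitLine(X.astype(np.float32),cv2.DIST_L2,0,.01,.01).ravel();print(st[i],A(e[:2]),X.mean(0),A(X.mean(0)-[427.8,-262.7]))
K=W(d,405,294,139);print("knob",K,"dist",np.linalg.norm(K[:2]-[530,-138.4]))
# plate outer corners, z 99: (308,208),(476,195)? frame
C=[W(d,x,y,99) for x,y in [(308,206),(481,188),(494,352),(329,365)]];print(np.round(C,1)[:,:2].tolist(),"ctr",np.mean(C,0).round(1),[round(np.linalg.norm(C[i]-C[i-1]),1) for i in range(4)],A(C[1]-C[0]),A(C[0]-C[3]))
M=[W(d,x,y,20) for x,y in [(286,177),(484,147)]];print("man edge",np.round(M,1).tolist(),np.linalg.norm(M[0]-M[1]),A(M[1]-M[0]))
print(proj(d,(533,-134,99),True)/k)
```

```text
manual ptr -14.5 [ 430.43118906 -264.14224308   62.        ] [ 449.75474868 -269.15340966   62.        ]
knob [554.91948185   8.60269722 139.        ] dist 149.09987781992206
[[493.1, 68.0], [614.1, 67.5], [616.3, -55.9], [489.9, -53.2]] ctr [553.3   6.6  99. ] [np.float64(121.2), np.float64(121.1), np.float64(123.3), np.float64(126.5)] -0.3 88.5
man edge [[459.7, 90.6, 20.0], [632.5, 97.2, 20.0]] 172.89511428587636 2.2
[396.70845454 447.24923884]
```

Dial pointer is at -14.5° and the mark at -15.0°, so the dial is done. Next I descend on the knob, with the closing line tangential.

```bash
python3 -m handwheel '[{"claw":0.4,"dp":[0.01,-0.01,0.4],"spin":0.037},{"claw":0.4,"dp":[0.01,-0.01,0.8],"spin":0.037},{"claw":0.4,"dp":[0.01,-0.01,0.9],"spin":0.037},{"claw":0.4,"dp":[0.01,-0.01,0.9],"spin":0.037}]' 20
python3 -m handwheel '[{"claw":0.4,"dp":[0,0,0.3],"spin":0},{"claw":0.4,"dp":[0,0,0.44],"spin":0},{"claw":0.4,"dp":[0,0,0.44],"spin":0},{"claw":1,"dp":[0,0,0.44],"spin":0},{"claw":1,"dp":[0,0,0.44],"spin":0},{"claw":1,"dp":[0,0,0.44],"spin":0},{"claw":1,"dp":[0,0,0.44],"spin":0}]' 20
```

```text
time: 9.0
tool_pos: [555.4, 8.5, 176.1]
tool_rot: [[0.164, 0.987, -0.0], [0.987, -0.164, -0.0], [-0.0, -0.0, -1.0]]
force: [0.3, -0.7, -0.3]
opening: 0.599
finger_force: 0.0
time: 9.88
tool_pos: [555.9, 9.1, 132.4]
tool_rot: [[0.163, 0.987, 0.001], [0.987, -0.163, -0.0], [0.0, 0.001, -1.0]]
force: [0.8, -0.0, 0.3]
opening: 0.23
finger_force: 20.0
```

Gripped at 21.6 mm. I swing 40° and check the force.

```bash
python3 -m handwheel '[{"claw":1,"dp":[-0.005,0.123,0],"spin":0.056},{"claw":1,"dp":[-0.021,0.245,0],"spin":0.111},{"claw":1,"dp":[-0.048,0.366,0],"spin":0.167},{"claw":1,"dp":[-0.085,0.483,0],"spin":0.222},{"claw":1,"dp":[-0.085,0.483,0],"spin":0.222}]'
python3 -m handwheel '[{"claw":1,"dp":[-0.005,0.123,0],"spin":0.056},{"claw":1,"dp":[-0.021,0.245,0],"spin":0.111},{"claw":1,"dp":[-0.048,0.366,0],"spin":0.167},{"claw":1,"dp":[-0.085,0.483,0],"spin":0.222},{"claw":1,"dp":[-0.085,0.483,0],"spin":0.222}]'
```

```text
time: 10.5
tool_pos: [603.0, -6.8, 132.5]
tool_rot: [[0.489, 0.872, 0.002], [0.872, -0.489, 0.001], [0.002, 0.002, -1.0]]
force: [2.0, 2.1, 1.1]
opening: 0.233
finger_force: 20.0
time: 11.12
tool_pos: [641.6, -37.5, 132.5]
tool_rot: [[0.757, 0.653, 0.005], [0.653, -0.757, 0.002], [0.005, 0.002, -1.0]]
force: [4.6, 2.2, 0.5]
opening: 0.232
finger_force: 20.0
```

```bash
python3 -m handwheel '[{"claw":1,"dp":[-0.005,0.123,0],"spin":0.056},{"claw":1,"dp":[-0.021,0.245,0],"spin":0.111},{"claw":1,"dp":[-0.048,0.366,0],"spin":0.167},{"claw":1,"dp":[-0.085,0.483,0],"spin":0.222},{"claw":1,"dp":[-0.132,0.597,0],"spin":0.278},{"claw":1,"dp":[-0.189,0.707,0],"spin":0.333},{"claw":1,"dp":[-0.256,0.81,0],"spin":0.389},{"claw":1,"dp":[-0.331,0.908,0],"spin":0.444},{"claw":1,"dp":[-0.331,0.908,0],"spin":0.444}]'
python3 -m handwheel '[{"claw":1,"dp":[-0.005,0.123,0],"spin":0.056},{"claw":1,"dp":[-0.021,0.245,0],"spin":0.111},{"claw":1,"dp":[-0.048,0.366,0],"spin":0.167},{"claw":1,"dp":[-0.085,0.483,0],"spin":0.222},{"claw":1,"dp":[-0.132,0.597,0],"spin":0.278},{"claw":1,"dp":[-0.189,0.707,0],"spin":0.333},{"claw":1,"dp":[-0.256,0.81,0],"spin":0.389},{"claw":1,"dp":[-0.256,0.81,0],"spin":0.389}]'
python3 -c "
from h import *
s,R=state()
P=np.array([[555.9,9.1],[603,-6.8],[641.6,-37.5],s['tool_pos'][:2]]);M=np.c_[2*P,np.ones(4)];q=np.linalg.lstsq(M,(P**2).sum(1),rcond=None)[0];print('pivot',q[:2],math.sqrt(q[2]+q[:2]@q[:2]));print(s['force'],[math.degrees(math.atan2(*(p-q[:2])[::-1])) for p in P])"
```

```text
time: 12.25
tool_pos: [677.6, -129.3, 132.6]
tool_rot: [[1.0, 0.013, 0.01], [0.013, -1.0, -0.001], [0.01, 0.001, -1.0]]
force: [11.6, -0.7, -4.4]
opening: 0.226
finger_force: 20.0
time: 13.25
tool_pos: [652.1, -214.0, 132.6]
tool_rot: [[0.825, -0.565, 0.009], [-0.565, -0.825, -0.007], [0.012, 0.001, -1.0]]
force: [11.0, -8.4, -4.3]
opening: 0.23
finger_force: 20.0
t 13.25 pos [ 652.1 -214.   132.6] yaw_x -34.4 tilt -0.9999 open 0.23 q6 1.77
pivot [ 534.4271954  -132.48264734] 143.19272368924476
[11.01627193 -8.39042232 -4.29920797] [81.37608858886767, 61.38299402759932, 41.549191046034174, -34.70728163375807]
```

```bash
python3 -m handwheel '[{"claw":1,"dp":[0.02,0.123,0],"spin":0.056},{"claw":1,"dp":[0.02,0.245,0],"spin":0.111},{"claw":1,"dp":[0.01,0.294,0],"spin":0.133},{"claw":1,"dp":[0.01,0.294,0],"spin":0.133}]'
python3 -m handwheel '[{"claw":0.4,"dp":[0,0,0],"spin":0},{"claw":0.4,"dp":[0,0,0],"spin":0},{"claw":0.4,"dp":[0,0,0],"spin":0},{"claw":0.4,"dp":[0,0,-0.3],"spin":0},{"claw":0.4,"dp":[0,0,-0.8],"spin":0},{"claw":0.4,"dp":[0,0,-0.8],"spin":0}]'
python3 -c "
from h import *
go(480,-60,300,85)"
```

```text
time: 13.75
tool_pos: [633.7, -236.0, 132.5]
tool_rot: [[0.692, -0.722, 0.002], [-0.722, -0.692, -0.003], [0.003, 0.001, -1.0]]
force: [3.0, -3.8, -0.7]
opening: 0.229
finger_force: 20.0
time: 14.5
tool_pos: [635.5, -235.4, 218.3]
tool_rot: [[0.692, -0.722, 0.01], [-0.722, -0.692, -0.004], [0.01, -0.004, -1.0]]
force: [-0.0, -0.6, 1.0]
opening: 0.6
finger_force: 0.0
t 14.5 pos [ 635.5 -235.4  218.3] yaw_x -46.2 tilt -0.9999 open 0.6 q6 1.94
ccw turn 41.2 joint6 now 1.9393600212782625
dp [-2.334 -0.093 -0.84 ] spin -0.458
```

Guard swung by about 128°. Now view the ports from above, with the yaw suited to gripping the bars.

```bash
python3 -m handwheel '[{"claw":0.4,"dp":[-0.5,-0.14,-0.2],"spin":0},{"claw":0.4,"dp":[-1,-0.28,-0.24],"spin":0}]'
python3 -m handwheel '[{"claw":0.4,"dp":[-0.5,-0.14,-0.12],"spin":0},{"claw":0.4,"dp":[-1,-0.28,-0.24],"spin":0}]'
python3 -m handwheel '[{"claw":0.4,"dp":[-0.5,-0.14,-0.12],"spin":0},{"claw":0.4,"dp":[-1,-0.28,-0.24],"spin":0},{"claw":0.4,"dp":[-1,-0.28,-0.24],"spin":0},{"claw":0.4,"dp":[-1,-0.28,-0.24],"spin":0},{"claw":0.4,"dp":[-1,-0.28,-0.24],"spin":0}]'
python3 - <<'E'
from h import *
state()
c=camera("wrist");np.savez("w4.npz",**c);cv2.imwrite("pics/w4.png",cv2.resize(c["color"],(800,600),interpolation=cv2.INTER_CUBIC))
c=camera("top");np.savez("top1.npz",**c)
E
```

```text
time: 14.75
tool_pos: [584.2, -142.3, 235.7]
tool_rot: [[0.691, -0.723, -0.0], [-0.723, -0.691, 0.0], [-0.0, -0.0, -1.0]]
force: [-0.7, 1.2, 0.2]
opening: 0.6
finger_force: 0.0
time: 15.0
tool_pos: [534.2, -49.9, 258.8]
tool_rot: [[0.691, -0.722, -0.002], [-0.722, -0.691, 0.001], [-0.002, 0.001, -1.0]]
force: [0.6, -0.4, 0.1]
opening: 0.6
finger_force: 0.0
time: 15.62
tool_pos: [487.0, 39.1, 282.7]
tool_rot: [[0.69, -0.724, -0.002], [-0.724, -0.69, -0.0], [-0.001, 0.002, -1.0]]
force: [-0.0, -0.9, 0.8]
opening: 0.598
finger_force: 0.0
t 15.62 pos [487.   39.1 282.7] yaw_x -46.4 tilt -1.0 open 0.598 q6 2.34
```

View pics/w4.png

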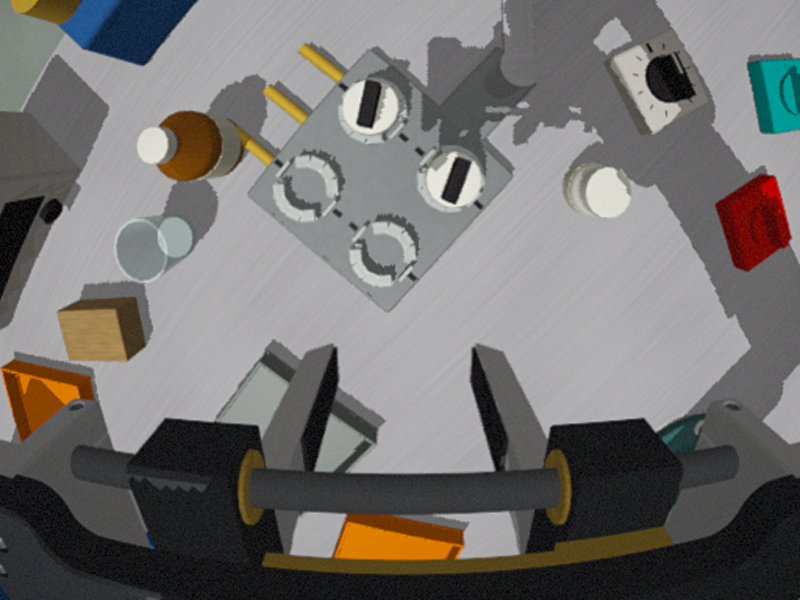

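Guard is clear of the ports. The two filter bars are at (369,103) and (458,181) and the other two ports are empty. Manifold corners are near (376,47), (513,172), (388,310) and (249,193). I measure the bars by mask.

Run:
```python
from h import *
c=dict(np.load("w4.npz"));t=dict(np.load("top1.npz"));k=.64
W=lambda u,v,z:onplane(c,u*k,v*k,z,True)
A=lambda d:round(math.degrees(math.atan2(d[1],d[0])),1)
C=[W(*p,20) for p in [(376,47),(513,172),(388,310),(249,193)]];ctr=np.mean(C,0);print("man",ctr.round(1),[round(np.linalg.norm(C[i]-C[i-1]),1) for i in range(4)])
ax=(C[0]-C[3]+C[1]-C[2]);ay=(C[3]-C[2]+C[0]-C[1]);print("ang",A(ax),A(ay))
yaw=math.radians(A(ax));
for sx in(1,-1):
  for sy in(1,-1): print("port nominal",sx,sy,(ctr[:2]+45*sx*np.array([math.cos(yaw),math.sin(yaw)])+45*sy*np.array([-math.sin(yaw),math.cos(yaw)])).round(1))
g=c["color"].max(2)
n,l,st,ce=cv2.connectedComponentsWithStats((g<70).astype(np.uint8))
for p in [(369,103),(458,181)]:
    # component nearest
    i=min((i for i in range(1,n) if 40<st[i,4]<1500),key=lambda i:np.hypot(*(ce[i]-np.array(p)*k)))
    v,u=np.where(l==i);X=np.array([onplane(c,a,b,82,True)[:2] for a,b in zip(u,v)],np.float32)
    r=cv2.minAreaRect(X);e=cv2.fitLine(X,cv2.DIST_L2,0,.01,.01).ravel();print("bar",st[i,4],"ctr",np.round(r[0],1),"size",np.round(r[1],1),"line",A(e[:2]),"mean",X.mean(0).round(1))
# tray: fixed guess corners from top by mask of grey darkness
h=cv2.cvtColor(t["color"],cv2.COLOR_BGR2HSV);o=cv2.resize(t["color"][160:260,140:260],(720,600),interpolation=cv2.INTER_CUBIC);cv2.imwrite("pics/tr.png",o)
```

```text
man [546.4   5.3  20. ] [np.float64(175.9), np.float64(166.8), np.float64(173.1), np.float64(171.1)]
ang -88.0 1.7
port nominal 1 1 [592.9 -38.1]
port nominal 1 -1 [503.  -41.2]
port nominal -1 1 [589.8  51.9]
port nominal -1 -1 [499.8  48.7]
bar 294 ctr [592.4 -35.6] size [12.1 35.5] line -57.8 mean [592.5 -35.5]
bar 274 ctr [504.8 -38.1] size [11.9 33.9] line -65.6 mean [504.8 -38.3]
```

View pics/tr.png

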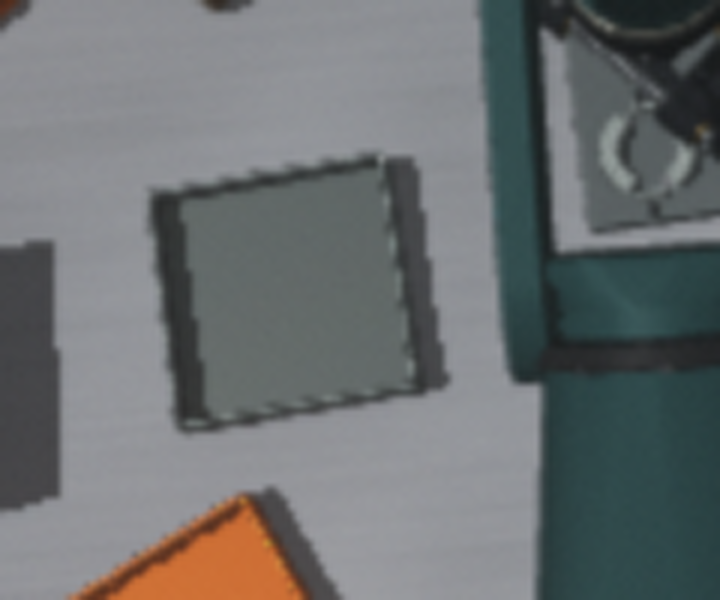

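Tray rim corners in the crop are near (150,192), (380,157), (420,390) and (183,430), and the tray is empty. Both bars measure the right size (12 x 35 mm). First rotate and hover over the far filter.

```bash
python3 -m handwheel '[{"claw":0.5,"dp":[0.3,-0.1,0.2],"spin":-0.11},{"claw":0.5,"dp":[0.63,-0.12,0.4],"spin":-0.22},{"claw":0.5,"dp":[0.63,-0.12,0.4],"spin":-0.33},{"claw":0.5,"dp":[0.63,-0.12,0.4],"spin":-0.44},{"claw":0.5,"dp":[0.63,-0.12,0.4],"spin":-0.55},{"claw":0.5,"dp":[0.63,-0.12,0.4],"spin":-0.66},{"claw":0.5,"dp":[0.63,-0.12,0.4],"spin":-0.77},{"claw":0.5,"dp":[0.63,-0.12,0.4],"spin":-0.88},{"claw":0.5,"dp":[0.63,-0.12,0.4],"spin":-0.94},{"claw":0.5,"dp":[0.63,-0.12,0.4],"spin":-0.94}]'
python3 - <<'E'
from h import *
go(592.4,-35.6,170,32.2)
t=dict(np.load("top1.npz"));C=[onplane(t,u/6+140-.4,v/6+160-.4,30) for u,v in [(150,192),(380,157),(420,390),(183,430)]]
print("tray",np.mean(C,0).round(1),np.round(C,0)[:,:2].tolist(),[round(np.linalg.norm(C[i]-C[i-1])) for i in range(4)])
E
```

```text
time: 16.98
tool_pos: [539.2, 2.0, 243.4]
tool_rot: [[0.786, 0.618, -0.001], [0.618, -0.786, -0.0], [-0.001, -0.001, -1.0]]
force: [-0.3, -0.1, 0.2]
opening: 0.499
finger_force: 0.0
t 16.98 pos [539.2   2.  243.4] yaw_x 38.2 tilt -1.0 open 0.499 q6 0.8
ccw turn 84.0 joint6 now 0.8028370301461202
dp [0.186 0.625 0.733] spin -0.933
tray [437.9 281.4  30. ] [[508.0, 360.0], [516.0, 216.0], [369.0, 202.0], [359.0, 347.0]] [150, 144, 148, 145]
```

```bash
python3 -m handwheel '[{"claw":0.5,"dp":[0.19,0.4,0.3],"spin":-0.11},{"claw":0.5,"dp":[0.19,0.62,0.73],"spin":-0.22},{"claw":0.5,"dp":[0.19,0.62,0.73],"spin":-0.33},{"claw":0.5,"dp":[0.19,0.62,0.73],"spin":-0.44},{"claw":0.5,"dp":[0.19,0.62,0.73],"spin":-0.55},{"claw":0.5,"dp":[0.19,0.62,0.73],"spin":-0.66},{"claw":0.5,"dp":[0.19,0.62,0.73],"spin":-0.77},{"claw":0.5,"dp":[0.19,0.62,0.73],"spin":-0.88},{"claw":0.5,"dp":[0.19,0.62,0.73],"spin":-0.93},{"claw":0.5,"dp":[0.19,0.62,0.73],"spin":-0.93}]'
python3 -c "
from h import *
go(592.4,-35.6,87,32.2)"
```

```text
time: 18.23
tool_pos: [592.4, -34.5, 170.6]
tool_rot: [[-0.528, 0.849, -0.001], [0.849, 0.528, -0.0], [0.0, -0.0, -1.0]]
force: [-0.1, -0.3, -0.3]
opening: 0.5
finger_force: 0.0
t 18.23 pos [592.4 -34.5 170.6] yaw_x 121.9 tilt -1.0 open 0.5 q6 -0.71
ccw turn 0.3 joint6 now -0.7098036219928938
dp [-0.009 -0.006  0.836] spin -0.004
```

```bash
python3 -m handwheel '[{"claw":0.5,"dp":[-0.01,0,0.3],"spin":0},{"claw":0.5,"dp":[-0.01,0,0.6],"spin":0},{"claw":0.5,"dp":[-0.01,0,0.835],"spin":0},{"claw":0.5,"dp":[-0.01,0,0.835],"spin":0},{"claw":1,"dp":[-0.01,0,0.835],"spin":0},{"claw":1,"dp":[-0.01,0,0.835],"spin":0},{"claw":1,"dp":[-0.01,0,0.835],"spin":0},{"claw":1,"dp":[-0.01,0,0.835],"spin":0}]' 30
python3 -m handwheel '[{"claw":1,"dp":[0,0,0],"spin":-0.08},{"claw":1,"dp":[0,0,0],"spin":-0.16},{"claw":1,"dp":[0,0,0],"spin":-0.24},{"claw":1,"dp":[0,0,0],"spin":-0.32},{"claw":1,"dp":[0,0,0],"spin":-0.4},{"claw":1,"dp":[0,0,0],"spin":-0.48},{"claw":1,"dp":[0,0,0],"spin":-0.56},{"claw":1,"dp":[0,0,0],"spin":-0.64},{"claw":1,"dp":[0,0,0],"spin":-0.67},{"claw":1,"dp":[0,0,0],"spin":-0.67}]'
python3 -c "
from h import *
s,R=state();print(s['ft_torque'],s['finger_force'])"
```

```text
time: 19.23
tool_pos: [593.1, -34.9, 87.7]
tool_rot: [[-0.53, 0.848, 0.001], [0.848, 0.53, -0.0], [-0.0, 0.0, -1.0]]
force: [0.6, 0.3, -1.9]
opening: 0.123
finger_force: 30.0
time: 20.48
tool_pos: [592.9, -35.0, 87.5]
tool_rot: [[-0.999, -0.04, -0.0], [-0.04, 0.999, -0.0], [0.0, -0.0, -1.0]]
force: [-0.1, -0.7, 0.4]
opening: 0.124
finger_force: 30.0
t 20.48 pos [592.9 -35.   87.5] yaw_x -177.7 tilt -1.0 open 0.124 q6 -1.77
[ 0.02019419 -0.13137834 -0.02399169] 29.998643696308136
```

```bash
python3 -m handwheel '[{"claw":1,"dp":[0,0,-0.05],"spin":0},{"claw":1,"dp":[0,0,-0.1],"spin":0},{"claw":1,"dp":[0,0,-0.16],"spin":0},{"claw":1,"dp":[0,0,-0.16],"spin":0}]'
python3 -m handwheel '[{"claw":1,"dp":[0,0,-0.3],"spin":0},{"claw":1,"dp":[0,0,-0.75],"spin":0},{"claw":1,"dp":[0,0,-0.75],"spin":0}]'
python3 -c "
from h import *
go(475,275,163);c=camera('top');np.savez('top2.npz',**c)
cv2.imwrite('pics/tr2.png',cv2.resize(c['color'][130:260,140:300],(738,600),interpolation=cv2.INTER_CUBIC))"
```

```text
time: 20.98
tool_pos: [593.5, -35.0, 104.5]
tool_rot: [[-0.999, -0.041, 0.002], [-0.041, 0.999, -0.0], [-0.002, -0.0, -1.0]]
force: [0.1, 0.2, -1.4]
opening: 0.123
finger_force: 30.0
time: 21.35
tool_pos: [595.4, -35.2, 183.5]
tool_rot: [[-0.999, -0.041, 0.01], [-0.041, 0.999, -0.002], [-0.01, -0.002, -1.0]]
force: [0.4, -0.1, -0.5]
opening: 0.124
finger_force: 30.0
t 21.35 pos [595.4 -35.2 183.5] yaw_x -177.7 tilt -1.0 open 0.124 q6 -1.77
dp [1.078 3.149 0.189] spin 0
```

View pics/tr2.png

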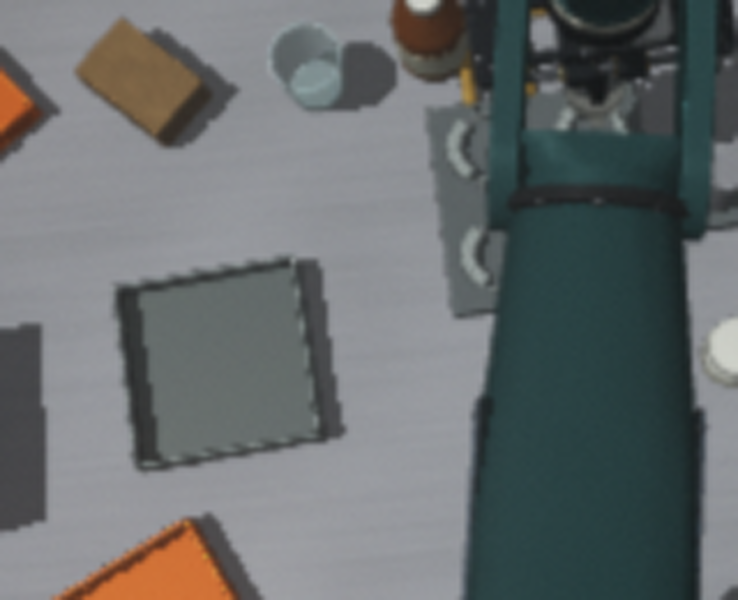

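Filter lifts free and the tray is unmoved. I carry it to the tray's +x half.

```bash
python3 -m handwheel '[{"claw":1,"dp":[0.1,0.3,0],"spin":0},{"claw":1,"dp":[0.27,0.81,0],"spin":0}]'
python3 -m handwheel '[{"claw":1,"dp":[0.13,0.4,0],"spin":0},{"claw":1,"dp":[0.27,0.81,0],"spin":0}]'
python3 -m handwheel '[{"claw":1,"dp":[0.13,0.4,0],"spin":0},{"claw":1,"dp":[0.27,0.81,0],"spin":0}]'
python3 -m handwheel '[{"claw":1,"dp":[0.13,0.4,0],"spin":0},{"claw":1,"dp":[0.27,0.81,0],"spin":0},{"claw":1,"dp":[0.27,0.81,0],"spin":0},{"claw":1,"dp":[0.27,0.81,0],"spin":0}]'
python3 -c "
from h import *
go(473,285,74.5);c=camera('wrist');np.savez('w5.npz',**c)
cv2.imwrite('pics/w5.png',cv2.resize(c['color'],(640,480),interpolation=cv2.INTER_CUBIC))"
```

```text
time: 21.65
tool_pos: [561.7, 44.6, 175.8]
tool_rot: [[-0.999, -0.038, -0.004], [-0.038, 0.999, -0.0], [0.004, 0.0, -1.0]]
force: [-0.3, -0.5, -0.6]
opening: 0.12
finger_force: 30.0
time: 21.9
tool_pos: [530.7, 125.8, 176.0]
tool_rot: [[-0.999, -0.04, -0.004], [-0.04, 0.999, -0.0], [0.004, -0.0, -1.0]]
force: [-0.7, -0.2, -0.0]
opening: 0.129
finger_force: 30.0
time: 22.15
tool_pos: [500.5, 205.5, 176.1]
tool_rot: [[-0.999, -0.04, -0.004], [-0.04, 0.999, -0.001], [0.004, -0.001, -1.0]]
force: [0.9, 0.0, -0.6]
opening: 0.122
finger_force: 30.0
time: 22.65
tool_pos: [471.3, 283.7, 176.8]
tool_rot: [[-0.999, -0.041, -0.002], [-0.041, 0.999, -0.002], [0.002, -0.002, -1.0]]
force: [0.2, -0.2, -1.8]
opening: 0.125
finger_force: 30.0
t 22.65 pos [471.3 283.7 176.8] yaw_x -177.7 tilt -1.0 open 0.125 q6 -1.17
dp [-0.02   0.014  1.023] spin 0
```

View pics/w5.png

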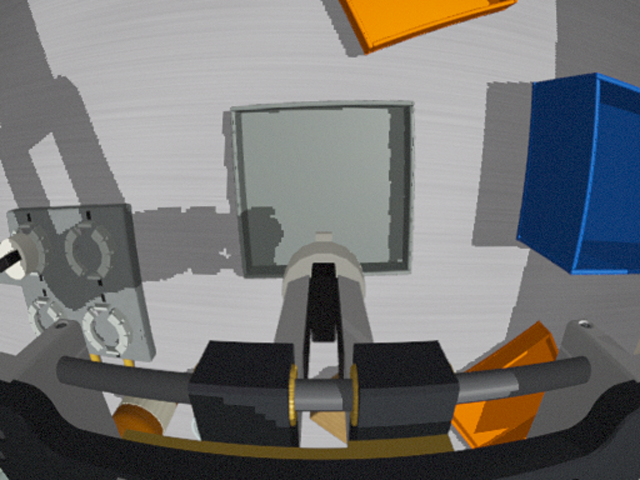

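The held filter hangs upright. Tray rim corners are near (234,107), (411,102), (409,272) and (246,275). I verify the drop point with these.

Run:
```python
from h import *
c=dict(np.load("w5.npz"));C=[onplane(c,u*.8,v*.8,30,True) for u,v in [(234,107),(411,102),(409,272),(246,275)]]
print(np.mean(C,0).round(1),np.round(C,0)[:,:2].tolist(),[round(np.linalg.norm(C[i]-C[i-1])) for i in range(4)])
```

```text
[436.2 284.5  30. ] [[369.0, 208.0], [359.0, 351.0], [505.0, 362.0], [513.0, 217.0]] [145, 144, 146, 145]
```

```bash
python3 -m handwheel '[{"claw":1,"dp":[0,0,0.3],"spin":0},{"claw":1,"dp":[0,0,0.6],"spin":0},{"claw":1,"dp":[0,0,0.85],"spin":0},{"claw":1,"dp":[0,0,0.85],"spin":0}]'
python3 -m handwheel '[{"claw":1,"dp":[0,0,0.06],"spin":0},{"claw":1,"dp":[0,0,0.12],"spin":0},{"claw":1,"dp":[0,0,0.17],"spin":0},{"claw":1,"dp":[0,0,0.18],"spin":0},{"claw":1,"dp":[0,0,0.18],"spin":0}]'
```

```text
time: 23.2
tool_pos: [470.6, 282.3, 90.6]
tool_rot: [[-0.999, -0.039, -0.005], [-0.039, 0.999, -0.003], [0.006, -0.003, -1.0]]
force: [-0.0, -0.4, -0.9]
opening: 0.128
finger_force: 30.0
time: 23.82
tool_pos: [471.8, 284.5, 75.6]
tool_rot: [[-0.999, -0.041, 0.0], [-0.041, 0.999, -0.0], [-0.0, -0.0, -1.0]]
force: [-0.9, 0.0, -0.9]
opening: 0.122
finger_force: 30.0
```

```bash
python3 -m handwheel '[{"claw":1,"dp":[0,0,0.01],"spin":0},{"claw":1,"dp":[0,0,0.02],"spin":0},{"claw":1,"dp":[0,0,0.03],"spin":0},{"claw":1,"dp":[0,0,0.03],"spin":0}]'
python3 -m handwheel '[{"claw":0.8,"dp":[0,0,0],"spin":0},{"claw":0.6,"dp":[0,0,0],"spin":0},{"claw":0.5,"dp":[0,0,0],"spin":0},{"claw":0.5,"dp":[0,0,0],"spin":0},{"claw":0.5,"dp":[0,0,-0.2],"spin":0},{"claw":0.5,"dp":[0,0,-0.5],"spin":0},{"claw":0.5,"dp":[0,0,-0.9],"spin":0},{"claw":0.5,"dp":[0,0,-0.9],"spin":0}]'
python3 -c "
from h import *
go(504.8,-38.1,170,24.4)"
```

```text
time: 24.32
tool_pos: [471.7, 284.4, 72.3]
tool_rot: [[-0.999, -0.041, -0.0], [-0.041, 0.999, -0.0], [0.0, -0.0, -1.0]]
force: [-0.3, -0.6, -0.4]
opening: 0.123
finger_force: 30.0
time: 25.32
tool_pos: [473.9, 285.4, 166.7]
tool_rot: [[-0.999, -0.041, 0.008], [-0.041, 0.999, 0.004], [-0.008, 0.003, -1.0]]
force: [0.5, 0.3, -0.5]
opening: 0.501
finger_force: 0.0
t 25.32 pos [473.9 285.4 166.7] yaw_x -177.7 tilt -1.0 open 0.501 q6 -1.17
ccw turn -67.9 joint6 now -1.1718807950120496
dp [-0.177 -3.245 -0.042] spin 0.755
```

```bash
python3 -m handwheel '[{"claw":0.5,"dp":[-0.03,-0.5,-0.06],"spin":0},{"claw":0.5,"dp":[-0.05,-0.95,-0.06],"spin":0}]'
python3 -m handwheel '[{"claw":0.5,"dp":[-0.03,-0.5,0],"spin":0},{"claw":0.5,"dp":[-0.05,-0.95,0],"spin":0}]'
python3 -m handwheel '[{"claw":0.5,"dp":[-0.03,-0.5,0],"spin":0},{"claw":0.5,"dp":[-0.05,-0.95,0],"spin":0}]'
python3 -m handwheel '[{"claw":0.5,"dp":[-0.03,-0.4,0],"spin":0.11},{"claw":0.5,"dp":[-0.03,-0.4,0],"spin":0.22},{"claw":0.5,"dp":[-0.03,-0.4,0],"spin":0.33},{"claw":0.5,"dp":[-0.03,-0.4,0],"spin":0.44},{"claw":0.5,"dp":[-0.03,-0.4,0],"spin":0.55},{"claw":0.5,"dp":[-0.03,-0.4,0],"spin":0.66},{"claw":0.5,"dp":[-0.03,-0.4,0],"spin":0.75},{"claw":0.5,"dp":[-0.03,-0.4,0],"spin":0.75},{"claw":0.5,"dp":[-0.03,-0.4,0],"spin":0.75}]'
python3 -c "
from h import *
go(504.8,-38.1,87,24.4)"
```

```text
time: 25.58
tool_pos: [480.3, 188.8, 167.4]
tool_rot: [[-0.999, -0.042, -0.001], [-0.042, 0.999, -0.001], [0.001, -0.001, -1.0]]
force: [-0.1, -0.6, -0.4]
opening: 0.5
finger_force: 0.0
time: 25.82
tool_pos: [488.8, 93.4, 166.8]
tool_rot: [[-0.999, -0.041, -0.002], [-0.041, 0.999, -0.0], [0.002, -0.0, -1.0]]
force: [-0.2, 0.1, 1.1]
opening: 0.5
finger_force: 0.0
time: 26.08
tool_pos: [497.7, -1.3, 166.8]
tool_rot: [[-0.999, -0.04, -0.002], [-0.04, 0.999, 0.0], [0.002, 0.0, -1.0]]
force: [0.0, -0.8, -0.2]
opening: 0.5
finger_force: 0.0
time: 27.2
tool_pos: [502.7, -39.5, 167.6]
tool_rot: [[-0.422, 0.907, -0.001], [0.907, 0.422, 0.0], [0.001, -0.001, -1.0]]
force: [0.1, 0.4, -0.8]
opening: 0.497
finger_force: 0.0
t 27.2 pos [502.7 -39.5 167.6] yaw_x 114.9 tilt -1.0 open 0.497 q6 -0.63
ccw turn -0.5 joint6 now -0.6262679477982689
dp [0.003 0.026 0.806] spin 0.006
```

```bash
python3 -m handwheel '[{"claw":0.5,"dp":[0,0.026,0.3],"spin":0},{"claw":0.5,"dp":[0,0.026,0.6],"spin":0},{"claw":0.5,"dp":[0,0.026,0.805],"spin":0},{"claw":0.5,"dp":[0,0.026,0.805],"spin":0},{"claw":1,"dp":[0,0.026,0.805],"spin":0},{"claw":1,"dp":[0,0.026,0.805],"spin":0},{"claw":1,"dp":[0,0.026,0.805],"spin":0},{"claw":1,"dp":[0,0.026,0.805],"spin":0}]' 30
python3 -m handwheel '[{"claw":1,"dp":[0,0,0],"spin":-0.09},{"claw":1,"dp":[0,0,0],"spin":-0.18},{"claw":1,"dp":[0,0,0],"spin":-0.27},{"claw":1,"dp":[0,0,0],"spin":-0.36},{"claw":1,"dp":[0,0,0],"spin":-0.45},{"claw":1,"dp":[0,0,0],"spin":-0.54},{"claw":1,"dp":[0,0,0],"spin":-0.63},{"claw":1,"dp":[0,0,0],"spin":-0.72},{"claw":1,"dp":[0,0,0],"spin":-0.75},{"claw":1,"dp":[0,0,0],"spin":-0.75}]'
python3 -c "
from h import *
s,R=state();print(s['ft_torque'],s['finger_force'])"
```

```text
time: 28.2
tool_pos: [505.7, -38.6, 88.5]
tool_rot: [[-0.42, 0.907, 0.001], [0.907, 0.42, -0.0], [-0.001, 0.001, -1.0]]
force: [-0.0, 0.5, 2.8]
opening: 0.125
finger_force: 30.0
time: 29.45
tool_pos: [505.9, -38.3, 88.5]
tool_rot: [[-0.999, -0.04, 0.001], [-0.04, 0.999, 0.0], [-0.001, 0.0, -1.0]]
force: [-0.3, 0.5, 1.4]
opening: 0.128
finger_force: 30.0
t 29.45 pos [505.9 -38.3  88.5] yaw_x -177.7 tilt -1.0 open 0.128 q6 -1.8
[ 0.22759543 -0.27724849 -0.02356389] 29.980903565883636
```

```bash
python3 -m handwheel '[{"claw":1,"dp":[0,0,-0.05],"spin":0},{"claw":1,"dp":[0,0,-0.1],"spin":0},{"claw":1,"dp":[0,0,-0.16],"spin":0},{"claw":1,"dp":[0,0,-0.45],"spin":0},{"claw":1,"dp":[0,0,-0.9],"spin":0},{"claw":1,"dp":[0,0,-0.9],"spin":0}]'
python3 -m handwheel '[{"claw":1,"dp":[0.1,0.3,0],"spin":0},{"claw":1,"dp":[0.22,0.8,0],"spin":0}]'
python3 -m handwheel '[{"claw":1,"dp":[0.11,0.4,0],"spin":0},{"claw":1,"dp":[0.22,0.8,0],"spin":0}]'
python3 -m handwheel '[{"claw":1,"dp":[0.11,0.4,0],"spin":0},{"claw":1,"dp":[0.22,0.8,0],"spin":0}]'
python3 -m handwheel '[{"claw":1,"dp":[0.11,0.4,0],"spin":0},{"claw":1,"dp":[0.23,0.81,0],"spin":0},{"claw":1,"dp":[0.23,0.81,0],"spin":0},{"claw":1,"dp":[0.23,0.81,0],"spin":0}]'
python3 -c "
from h import *
go(402,280,74.5);c=camera('wrist');np.savez('w6.npz',**c);t=camera('top');np.savez('top3.npz',**t)
cv2.imwrite('pics/w6.png',np.hstack([cv2.resize(c['color'],(400,300)),cv2.resize(t['color'][130:260,140:300],(369,300),interpolation=cv2.INTER_CUBIC)]))"
```

```text
time: 30.2
tool_pos: [507.9, -39.0, 182.7]
tool_rot: [[-0.999, -0.041, 0.009], [-0.041, 0.999, -0.002], [-0.009, -0.002, -1.0]]
force: [0.5, -1.3, -0.9]
opening: 0.126
finger_force: 30.0
time: 30.45
tool_pos: [479.5, 40.4, 176.4]
tool_rot: [[-0.999, -0.037, -0.002], [-0.037, 0.999, -0.0], [0.002, -0.0, -1.0]]
force: [-0.1, 0.7, -0.8]
opening: 0.126
finger_force: 30.0
time: 30.7
tool_pos: [453.6, 120.7, 176.4]
tool_rot: [[-0.999, -0.04, -0.002], [-0.04, 0.999, -0.0], [0.002, -0.0, -1.0]]
force: [-0.1, -0.2, -0.5]
opening: 0.128
finger_force: 30.0
time: 30.95
tool_pos: [428.4, 199.6, 176.4]
tool_rot: [[-0.999, -0.04, -0.002], [-0.04, 0.999, -0.001], [0.002, -0.001, -1.0]]
force: [0.5, 0.2, -1.0]
opening: 0.129
finger_force: 30.0
time: 31.45
tool_pos: [403.1, 278.0, 176.8]
tool_rot: [[-0.999, -0.041, -0.001], [-0.041, 0.999, -0.002], [0.001, -0.002, -1.0]]
force: [0.3, -0.7, -1.6]
opening: 0.123
finger_force: 30.0
t 31.45 pos [403.1 278.  176.8] yaw_x -177.7 tilt -1.0 open 0.123 q6 -1.12
dp [0.009 0.022 1.023] spin 0
```

View pics/w6.png

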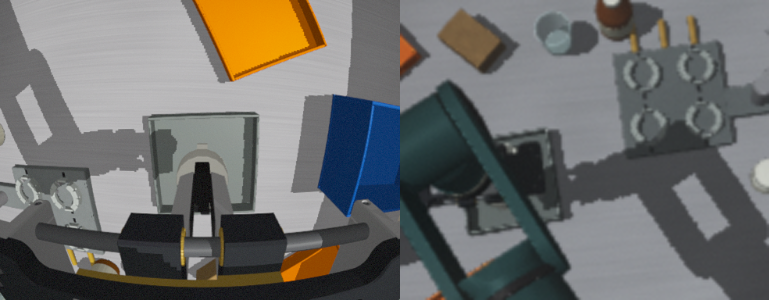

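Tray's top rim corners are at (151,116) and (258,113), and all four ports are empty in the top view. I check the tray edge against the earlier position.

Run:
```python
from h import *
c=dict(np.load("w6.npz"));
for u,v in [(151,116),(258,113)]: print(onplane(c,u*1.28,v*1.28,30,True).round(0))
```

```text
[366. 209.  30.]
[355. 351.  30.]
```

```bash
python3 -m handwheel '[{"claw":1,"dp":[0,0.02,0.3],"spin":0},{"claw":1,"dp":[0,0.02,0.6],"spin":0},{"claw":1,"dp":[0,0.02,0.85],"spin":0},{"claw":1,"dp":[0,0.02,0.85],"spin":0}]'
python3 -m handwheel '[{"claw":1,"dp":[0,0,0.06],"spin":0},{"claw":1,"dp":[0,0,0.12],"spin":0},{"claw":1,"dp":[0,0,0.18],"spin":0},{"claw":1,"dp":[0,0,0.195],"spin":0},{"claw":1,"dp":[0,0,0.2],"spin":0},{"claw":1,"dp":[0,0,0.2],"spin":0}]'
python3 -c "
from h import *
s,R=state();print(s['force'])"
```

```text
time: 32.05
tool_pos: [402.2, 278.7, 90.6]
tool_rot: [[-0.999, -0.039, -0.005], [-0.039, 0.999, -0.003], [0.005, -0.003, -1.0]]
force: [-0.1, 0.0, -1.4]
opening: 0.125
finger_force: 30.0
time: 32.8
tool_pos: [403.4, 280.7, 73.1]
tool_rot: [[-0.999, -0.041, 0.0], [-0.041, 0.999, 0.0], [-0.0, 0.0, -1.0]]
force: [1.0, -0.2, -2.0]
opening: 0.129
finger_force: 30.0
t 32.8 pos [403.4 280.7  73.1] yaw_x -177.7 tilt -1.0 open 0.129 q6 -1.12
[ 1.04668343 -0.16020719 -1.99458391]
```

```bash
python3 -m handwheel '[{"claw":0.8,"dp":[0,0,0],"spin":0},{"claw":0.6,"dp":[0,0,0],"spin":0},{"claw":0.5,"dp":[0,0,0],"spin":0},{"claw":0.5,"dp":[0,0,0],"spin":0},{"claw":0.5,"dp":[0,0,-0.2],"spin":0},{"claw":0.5,"dp":[0,0,-0.5],"spin":0},{"claw":0.5,"dp":[0,0,-1],"spin":0},{"claw":0.5,"dp":[0,0,-1],"spin":0}]'
python3 -m handwheel '[{"claw":0.5,"dp":[-0.2,-0.4,-0.5],"spin":0},{"claw":0.5,"dp":[-0.35,-0.87,-0.5],"spin":0}]'
python3 -m handwheel '[{"claw":0.5,"dp":[-0.2,-0.4,0],"spin":0},{"claw":0.5,"dp":[-0.35,-0.87,0],"spin":0}]'
python3 -m handwheel '[{"claw":0.5,"dp":[-0.2,-0.4,0],"spin":0},{"claw":0.5,"dp":[-0.35,-0.87,0],"spin":0}]'
python3 -m handwheel '[{"claw":0.5,"dp":[-0.2,-0.4,0],"spin":0},{"claw":0.5,"dp":[-0.35,-0.87,0],"spin":0}]'
python3 -m handwheel '[{"claw":0.5,"dp":[-0.2,-0.4,0],"spin":0},{"claw":0.5,"dp":[-0.35,-0.87,0],"spin":0}]'
python3 -m handwheel '[{"claw":0.5,"dp":[0,0,0],"spin":0.11},{"claw":0.5,"dp":[0,0,0],"spin":0.22},{"claw":0.5,"dp":[0,0,0],"spin":0.33},{"claw":0.5,"dp":[0,0,0],"spin":0.44},{"claw":0.5,"dp":[0,0,0],"spin":0.55},{"claw":0.5,"dp":[0,0,0],"spin":0.66},{"claw":0.5,"dp":[0,0,0],"spin":0.77},{"claw":0.5,"dp":[0,0,0],"spin":0.88},{"claw":0.5,"dp":[0,0,0],"spin":0.9}]'
python3 -m handwheel '[{"claw":0.5,"dp":[0,0,0],"spin":0.11},{"claw":0.5,"dp":[0,0,0],"spin":0.22},{"claw":0.5,"dp":[0,0,0],"spin":0.33},{"claw":0.5,"dp":[0,0,0],"spin":0.44},{"claw":0.5,"dp":[0,0,0],"spin":0.55},{"claw":0.5,"dp":[0,0,0],"spin":0.66},{"claw":0.5,"dp":[0,0,0],"spin":0.77},{"claw":0.5,"dp":[0,0,0],"spin":0.88},{"claw":0.5,"dp":[0,0,0],"spin":0.9}]'
python3 -m handwheel '[{"claw":0.5,"dp":[0,0,0],"spin":0.11},{"claw":0.5,"dp":[0,0,0],"spin":0.22},{"claw":0.5,"dp":[0,0,0],"spin":0.33},{"claw":0.5,"dp":[0,0,0],"spin":0.44},{"claw":0.5,"dp":[0,0,0],"spin":0.55},{"claw":0.5,"dp":[0,0,0],"spin":0.66},{"claw":0.5,"dp":[0,0,0],"spin":0.74},{"claw":0.5,"dp":[0,0,0],"spin":0.74},{"claw":0.5,"dp":[0,0,0],"spin":0.74}]'
python3 -c "
from h import *
go(635,-235.5,220,-136.2);t=camera('top');np.savez('top4.npz',**t);c=camera('wrist');np.savez('w7.npz',**c)
cv2.imwrite('pics/w7.png',np.hstack([cv2.resize(c['color'],(400,300)),cv2.resize(t['color'][130:260,140:300],(369,300),interpolation=cv2.INTER_CUBIC)]));print(proj(c,(634,-235.5,139),True)/1.28)"
```

```text
time: 33.8
tool_pos: [405.7, 282.0, 178.0]
tool_rot: [[-0.999, -0.041, 0.009], [-0.041, 0.999, 0.005], [-0.009, 0.004, -1.0]]
force: [0.5, 0.1, -0.2]
opening: 0.498
finger_force: 0.0
time: 34.05
tool_pos: [443.4, 195.3, 225.6]
tool_rot: [[-0.999, -0.043, 0.005], [-0.043, 0.999, 0.002], [-0.005, 0.001, -1.0]]
force: [0.1, 0.1, 0.3]
opening: 0.502
finger_force: 0.0
time: 34.3
tool_pos: [480.5, 108.4, 221.8]
tool_rot: [[-0.999, -0.041, -0.001], [-0.041, 0.999, -0.0], [0.001, 0.0, -1.0]]
force: [1.2, -0.7, 0.4]
opening: 0.497
finger_force: 0.0
time: 34.55
tool_pos: [519.0, 22.9, 221.5]
tool_rot: [[-0.999, -0.041, -0.002], [-0.041, 0.999, 0.0], [0.002, 0.0, -1.0]]
force: [0.6, -0.4, -0.4]
opening: 0.499
finger_force: 0.0
time: 34.8
tool_pos: [557.5, -62.5, 221.5]
tool_rot: [[-0.999, -0.041, -0.002], [-0.041, 0.999, 0.001], [0.002, 0.001, -1.0]]
force: [0.1, 0.6, 0.3]
opening: 0.501
finger_force: 0.0
time: 35.05
tool_pos: [596.1, -147.9, 221.3]
tool_rot: [[-0.999, -0.041, -0.002], [-0.041, 0.999, 0.001], [0.002, 0.001, -1.0]]
force: [-0.4, 0.2, 0.6]
opening: 0.503
finger_force: 0.0
time: 36.17
tool_pos: [595.5, -146.7, 221.5]
tool_rot: [[-0.197, 0.98, -0.002], [0.98, 0.197, 0.001], [0.001, -0.002, -1.0]]
force: [-0.1, 0.2, -0.4]
opening: 0.497
finger_force: 0.0
time: 37.3
tool_pos: [595.7, -146.8, 222.2]
tool_rot: [[0.937, 0.349, -0.001], [0.349, -0.937, 0.0], [-0.001, -0.001, -1.0]]
force: [0.0, 0.1, 0.6]
opening: 0.504
finger_force: 0.0
time: 38.42
tool_pos: [595.8, -146.8, 222.7]
tool_rot: [[0.694, -0.72, -0.0], [-0.72, -0.694, 0.0], [-0.0, 0.0, -1.0]]
force: [-0.4, 0.7, 0.1]
opening: 0.502
finger_force: 0.0
t 38.42 pos [ 595.8 -146.8  222.7] yaw_x -46.1 tilt -1.0 open 0.502 q6 2.04
ccw turn -0.1 joint6 now 2.0412407507595045
dp [0.91  0.333 0.027] spin 0.001
[234.48994924  72.74788364]
```

View pics/w7.png

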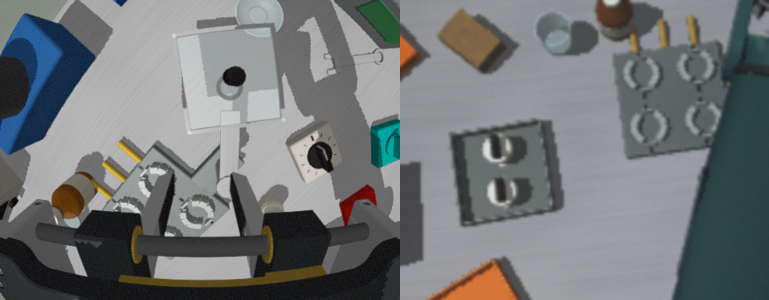

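Both filters stand upright in the tray and all ports are empty. The knob is at (234,75), close to prediction. I grip it now.

```bash
python3 -m handwheel '[{"claw":0.4,"dp":[0.45,0.17,0],"spin":0},{"claw":0.4,"dp":[0.89,0.33,0],"spin":0},{"claw":0.4,"dp":[0.89,0.33,0],"spin":0},{"claw":0.4,"dp":[0.89,0.33,0.4],"spin":0},{"claw":0.4,"dp":[0.89,0.33,0.9],"spin":0},{"claw":0.4,"dp":[0.89,0.33,0.9],"spin":0},{"claw":0.4,"dp":[0.89,0.33,0.9],"spin":0},{"claw":1,"dp":[0.89,0.33,0.9],"spin":0},{"claw":1,"dp":[0.89,0.33,0.9],"spin":0},{"claw":1,"dp":[0.89,0.33,0.9],"spin":0}]' 20
```

```text
time: 39.78
tool_pos: [633.9, -234.1, 134.0]
tool_rot: [[0.691, -0.723, 0.001], [-0.723, -0.691, -0.001], [0.001, -0.0, -1.0]]
force: [1.0, 0.3, 0.3]
opening: 0.314
finger_force: 0.0
```

```bash
python3 -m handwheel '[{"claw":1,"dp":[0,0,0],"spin":0},{"claw":1,"dp":[0,0,0],"spin":0},{"claw":1,"dp":[0,0,0],"spin":0}]'
python3 -m handwheel '[{"claw":1,"dp":[-0.005,-0.125,0],"spin":-0.056},{"claw":1,"dp":[-0.022,-0.248,0],"spin":-0.111},{"claw":1,"dp":[-0.049,-0.37,0],"spin":-0.167},{"claw":1,"dp":[-0.086,-0.489,0],"spin":-0.222},{"claw":1,"dp":[-0.134,-0.604,0],"spin":-0.278},{"claw":1,"dp":[-0.192,-0.715,0],"spin":-0.333},{"claw":1,"dp":[-0.259,-0.82,0],"spin":-0.389},{"claw":1,"dp":[-0.335,-0.919,0],"spin":-0.444},{"claw":1,"dp":[-0.335,-0.919,0],"spin":-0.444}]'
python3 -c "
from h import *
s,R=state();d=np.array(s['tool_pos'][:2])-[534,-132.5];print(np.linalg.norm(d),math.degrees(math.atan2(d[1],d[0])),s['force'])"
```

```text
time: 40.15
tool_pos: [633.6, -234.2, 133.3]
tool_rot: [[0.691, -0.723, 0.0], [-0.723, -0.691, -0.001], [0.001, 0.0, -1.0]]
force: [-0.3, 0.1, 1.2]
opening: 0.233
finger_force: 20.0
time: 41.28
tool_pos: [675.6, -145.3, 133.3]
tool_rot: [[0.994, -0.108, -0.003], [-0.108, -0.994, 0.0], [-0.003, 0.0, -1.0]]
force: [-6.0, 1.1, 3.3]
opening: 0.232
finger_force: 20.0
t 41.27 pos [ 675.6 -145.3  133.3] yaw_x -6.2 tilt -1.0 open 0.232 q6 1.39
142.16177020872306 -5.161704929263857 [-6.00487585  1.07571274  3.33935173]
```

```bash
python3 -m handwheel '[{"claw":1,"dp":[-0.01,-0.125,0],"spin":-0.056},{"claw":1,"dp":[-0.03,-0.248,0],"spin":-0.111},{"claw":1,"dp":[-0.06,-0.37,0],"spin":-0.167},{"claw":1,"dp":[-0.095,-0.489,0],"spin":-0.222},{"claw":1,"dp":[-0.14,-0.604,0],"spin":-0.278},{"claw":1,"dp":[-0.2,-0.715,0],"spin":-0.333},{"claw":1,"dp":[-0.265,-0.82,0],"spin":-0.389},{"claw":1,"dp":[-0.34,-0.919,0],"spin":-0.444},{"claw":1,"dp":[-0.34,-0.919,0],"spin":-0.444}]'
python3 -m handwheel '[{"claw":1,"dp":[-0.005,-0.125,0],"spin":-0.056},{"claw":1,"dp":[-0.022,-0.248,0],"spin":-0.111},{"claw":1,"dp":[-0.049,-0.37,0],"spin":-0.167},{"claw":1,"dp":[-0.086,-0.489,0],"spin":-0.222},{"claw":1,"dp":[-0.134,-0.604,0],"spin":-0.278},{"claw":1,"dp":[-0.192,-0.715,0],"spin":-0.333},{"claw":1,"dp":[-0.259,-0.82,0],"spin":-0.389},{"claw":1,"dp":[-0.335,-0.919,0],"spin":-0.444},{"claw":1,"dp":[-0.335,-0.919,0],"spin":-0.444}]'
python3 -c "
from h import *
s,R=state();d=np.array(s['tool_pos'][:2])-[534,-132.5];print(np.linalg.norm(d),math.degrees(math.atan2(d[1],d[0])),s['force'])"
```

```text
time: 42.4
tool_pos: [651.0, -52.5, 133.3]
tool_rot: [[0.833, 0.554, -0.004], [0.554, -0.833, -0.003], [-0.005, 0.0, -1.0]]
force: [-6.1, -3.7, 3.4]
opening: 0.232
finger_force: 20.0
time: 43.52
tool_pos: [573.0, 3.4, 133.3]
tool_rot: [[0.284, 0.959, -0.002], [0.959, -0.284, -0.007], [-0.007, 0.0, -1.0]]
force: [-2.5, -8.2, 2.6]
opening: 0.228
finger_force: 20.0
t 43.52 pos [573.    3.4 133.3] yaw_x 73.5 tilt -1.0 open 0.228 q6 0.2
141.37927300779444 73.97605237782133 [-2.50249982 -8.19312097  2.58465331]
```

```bash
python3 -m handwheel '[{"claw":1,"dp":[0,-0.09,0],"spin":-0.04},{"claw":1,"dp":[-0.01,-0.16,0],"spin":-0.07},{"claw":1,"dp":[-0.01,-0.18,0],"spin":-0.08},{"claw":1,"dp":[-0.01,-0.18,0],"spin":-0.08}]'
python3 -m handwheel '[{"claw":1,"dp":[0,-0.015,0],"spin":0},{"claw":1,"dp":[0,-0.03,0],"spin":0},{"claw":1,"dp":[0,-0.03,0],"spin":0}]'
python3 -c "
from h import *
s,R=state();d=np.array(s['tool_pos'][:2])-[534,-132.5];print(np.linalg.norm(d),math.degrees(math.atan2(d[1],d[0])),s['force'],R.T@s['force'])"
```

```text
time: 44.02
tool_pos: [556.3, 7.0, 133.3]
tool_rot: [[0.162, 0.987, -0.001], [0.987, -0.162, -0.007], [-0.007, 0.0, -1.0]]
force: [-2.9, -9.4, 1.5]
opening: 0.227
finger_force: 20.0
time: 44.4
tool_pos: [554.1, 7.4, 133.3]
tool_rot: [[0.162, 0.987, 0.001], [0.987, -0.162, -0.007], [-0.007, 0.002, -1.0]]
force: [-0.2, -8.5, 2.2]
opening: 0.228
finger_force: 20.0
t 44.4 pos [554.1   7.4 133.3] yaw_x 80.7 tilt -1.0 open 0.228 q6 0.08
141.3641352776293 81.83604550326262 [-0.18923945 -8.49051718  2.19185464] [-8.42437676  1.19418551 -2.12901797]
```

```bash
python3 -m handwheel '[{"claw":1,"dp":[0,-0.02,0],"spin":0},{"claw":1,"dp":[0,-0.04,0],"spin":0},{"claw":1,"dp":[0,-0.04,0],"spin":0}]'
python3 -c "
from h import *
s,R=state();d=np.array(s['tool_pos'][:2])-[534,-132.5];print(np.linalg.norm(d),math.degrees(math.atan2(d[1],d[0])),R.T@s['force'])"
```

```text
time: 44.78
tool_pos: [550.2, 8.2, 133.3]
tool_rot: [[0.162, 0.987, 0.001], [0.987, -0.162, -0.007], [-0.007, 0.002, -1.0]]
force: [-0.4, -8.3, 1.3]
opening: 0.232
finger_force: 20.0
t 44.77 pos [550.2   8.2 133.3] yaw_x 80.7 tilt -1.0 open 0.232 q6 0.08
141.6403722693829 83.42271533561235 [-8.25584657  0.92664752 -1.22371872]
```

No stop felt yet, and the knob is still short of the port-square centre, so the guard seems to have started slightly ajar. I keep pushing gently until it stops.

```bash
python3 -m handwheel '[{"claw":1,"dp":[0,-0.02,0],"spin":-0.01},{"claw":1,"dp":[0,-0.04,0],"spin":-0.02},{"claw":1,"dp":[0,-0.04,0],"spin":-0.02},{"claw":1,"dp":[0,-0.04,0],"spin":-0.02}]'
python3 -c "
from h import *
s,R=state();d=np.array(s['tool_pos'][:2])-[534,-132.5];print(np.linalg.norm(d),math.degrees(math.atan2(d[1],d[0])),R.T@s['force'])"
python3 -m handwheel '[{"claw":1,"dp":[0,-0.02,0],"spin":-0.01},{"claw":1,"dp":[0,-0.03,0],"spin":-0.01},{"claw":1,"dp":[0,-0.03,0],"spin":-0.01}]'
python3 -c "
from h import *
s,R=state();d=np.array(s['tool_pos'][:2])-[534,-132.5];print(np.linalg.norm(d),math.degrees(math.atan2(d[1],d[0])),R.T@s['force'])"
```

```text
time: 45.28
tool_pos: [549.0, 8.5, 133.4]
tool_rot: [[0.132, 0.991, 0.008], [0.991, -0.132, -0.008], [-0.007, 0.008, -1.0]]
force: [7.4, -9.1, -3.0]
opening: 0.232
finger_force: 20.0
t 45.27 pos [549.    8.5 133.4] yaw_x 82.4 tilt -0.9999 open 0.232 q6 0.05
141.78683048663035 83.9408757487588 [-8.04257708  8.54169063  3.15428503]
time: 45.65
tool_pos: [548.8, 8.4, 133.4]
tool_rot: [[0.117, 0.993, 0.014], [0.993, -0.117, -0.008], [-0.007, 0.015, -1.0]]
force: [16.2, -10.0, -7.5]
opening: 0.234
finger_force: 20.0
t 45.65 pos [548.8   8.4 133.4] yaw_x 83.3 tilt -0.9999 open 0.234 q6 0.03
141.64705461797615 84.00261621540865 [-7.99762529 17.18402024  7.76876096]
```

The stop is reached (guard shut). I relax, release and rise.

```bash
python3 -m handwheel '[{"claw":1,"dp":[0,0.04,0],"spin":0},{"claw":1,"dp":[0,0.04,0],"spin":0},{"claw":0.4,"dp":[0,0.04,0],"spin":0},{"claw":0.4,"dp":[0,0.04,0],"spin":0},{"claw":0.4,"dp":[0,0.04,0],"spin":0},{"claw":0.4,"dp":[0,0.04,-0.3],"spin":0},{"claw":0.4,"dp":[0,0.04,-0.7],"spin":0},{"claw":0.4,"dp":[0,0.04,-1],"spin":0},{"claw":0.4,"dp":[0,0.04,-1],"spin":0}]'
python3 -m handwheel '[{"claw":0.4,"dp":[-0.5,0,-0.5],"spin":0},{"claw":0.4,"dp":[-1,0,-0.5],"spin":0}]'
python3 -m handwheel '[{"claw":0.4,"dp":[-0.5,-0.3,0],"spin":0},{"claw":0.4,"dp":[-1,-0.6,0],"spin":0}]'
python3 -m handwheel '[{"claw":0.4,"dp":[-0.5,-0.5,0],"spin":0},{"claw":0.4,"dp":[-1,-1,0],"spin":0},{"claw":0.4,"dp":[-1,-1,0],"spin":0},{"claw":0.4,"dp":[-1,-1,0],"spin":0}]'
python3 -c "
from h import *
state();t=camera('top');c=camera('wrist');np.savez('w8.npz',**c);np.savez('top5.npz',**t)
cv2.imwrite('pics/end.png',np.hstack([cv2.resize(c['color'],(400,300)),cv2.resize(t['color'][110:230,140:300],(400,300),interpolation=cv2.INTER_CUBIC)]))"
```

```text
time: 46.78
tool_pos: [548.2, 12.8, 236.0]
tool_rot: [[0.112, 0.994, 0.006], [0.994, -0.112, -0.0], [0.0, 0.006, -1.0]]
force: [0.2, -1.1, 0.1]
opening: 0.599
finger_force: 0.0
time: 47.02
tool_pos: [536.2, -86.9, 284.3]
tool_rot: [[0.11, 0.994, 0.003], [0.994, -0.11, -0.001], [-0.0, 0.003, -1.0]]
force: [0.8, -0.3, 0.4]
opening: 0.6
finger_force: 0.0
time: 47.28
tool_pos: [463.3, -180.3, 280.5]
tool_rot: [[0.112, 0.994, -0.003], [0.994, -0.112, 0.001], [0.001, -0.003, -1.0]]
force: [0.2, -0.8, 0.5]
opening: 0.601
finger_force: 0.0
time: 47.78
tool_pos: [353.6, -267.4, 281.7]
tool_rot: [[0.115, 0.993, -0.001], [0.993, -0.115, 0.002], [0.002, -0.001, -1.0]]
force: [0.7, 0.1, -0.9]
opening: 0.599
finger_force: 0.0
t 47.77 pos [ 353.6 -267.4  281.7] yaw_x 83.4 tilt -1.0 open 0.599 q6 -0.66
```

View pics/end.png

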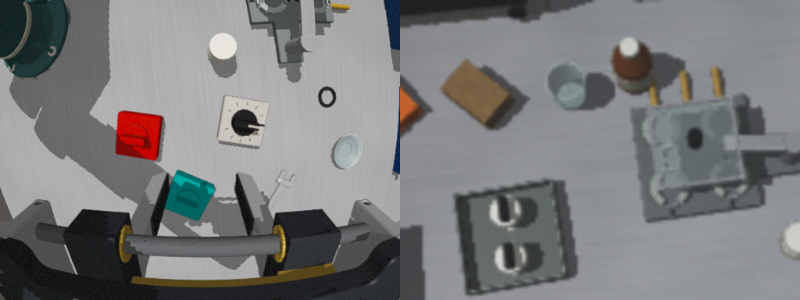

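The final view shows the guard squarely shut over the ports, with the knob at (695,138). Both filters are upright in the tray at (510,210) and (512,258). The dial is still on standby and the bystanders are undisturbed.

```bash
python3 -c "
from bench import order
print(order.job_done())"
```

```text
the job is handed in; nothing more can be done
None
```

The job is handed in at about 48 s: dial on standby, both filters that were present upright in the grey tray, guard shut to its stop, and nothing else disturbed; no verdict came back.

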